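Load the cladding arbor with D-bore collars

ROBOT

A 7-joint arm with a two-finger parallel gripper is mounted at the origin on the work surface. World frame = base frame: x ahead of the robot, y to its left, z up, the work surface at z = 0. Lengths are in m, angles in rad, forces in N, time in s.
With the tool pointing down it reaches from about 0.4 to 0.85 m from the base axis. Payload 10.4 kg.
Tool frame: the origin (TCP) lies between the finger pads; the fingertips stand 8 mm ahead of it and the grasp point (between the pads) lies 11 mm behind it; z points along the fingers, x is the direction in which the jaws open and shut, and the axes are right-handed (so a half turn about z gives the same grasp; the last joint's range is limited). The gripper opens to 87 mm and grips with 3 to 60 N. Pads are 19 mm wide; open, the fingers measure 117 mm over their backs; the gripper's body (75 mm by 190 mm) begins 51 mm behind the grasp point.
Start: joints at [1.26, 0.332, -0.065, 1.46, 0.022, 1.35, -0.088], TCP at [0.177, -0.599, 0.231] pointing down, gripper open.
Joint ranges: [-2.6, 2.6], [-0.5, 2.12], [-1.47, 1.34], [0.16, 2.42], [-1.27, 4.41], [0.06, 2.06], [-2.6, 2.6]. Speed limits (rad/s): [2.22, 2.22, 2.79, 2.79, 3.14, 3.14, 3.14].

INTERFACE

Orientations are given as a unit quaternion [x, y, z, w].
In Python, from bench import r, viewer gives the robot as it stands.
- The arm moves only by the tool apply_moves, never from a script. Its argument "increments" is a list of rows, each an object with "grip": the closure in counts, from 0 (fully open) to 255 (shut); "xyz": the shift along the tool's x, y, z in mm, a list of three; "rotation": the turn, a rotation vector about the tool's x, y, z in degrees, a list of three. A call has 1 to 5 rows; each row is the pose to reach, as a shift and turn from the pose measured when the call began, along the tool's axes at that moment; what a row does not reach only later rows make up. A row lasts 1/8 s, in which the tool goes at most 62.5 mm and 10.7 degrees, less where a joint would pass 70% of its speed; a pose out of reach is approached as far as the arm can. A call with a gripper value outside its range is refused whole. The fingers move at their own pace and stop on an object; "squeeze" is the grip in N (left out, the last holds). Time passes only in rows, so rows that repeat a pose let the fingers close. It gives the time, the measured TCP pose, the force and the opening at its end, in the units of the state.
- r.read_state(): the state, without advancing time (a new reading comes with each control period).
- viewer.camera(name): name is "scene" or "side" or "wrist"; returns a dict with "img" (400x640x3 uint8, blue, green, red), "range_z" (400x640 float32, m along the optical axis (not along the pixel's ray), 0 where there is no reading), "vertical_fov" (degrees; the focal length in pixels is half the picture's height over the tangent of half this angle, whatever the lens; pixels are square), "cx", "cy" (the principal point, pixels), "D" ([k1, k2, p1, p2, k3] as OpenCV has them; the pictures are not rectified), "rvec" (rotation vector, rad) and "tvec" (3), from world to camera coordinates, as OpenCV has them. Camera axes: x right, y down, z forward; pixel columns grow to the right and rows downward; lengths in m; the calibration is good to about 2 mm. A picture is of the moment at which its call begins.
- r.close_job(): hands the job in, once; it reports no verdict.
The state is a dict: "time": time; "joint_positions": joint angles; "joint_vel": joint speeds; "joint_torque": joint torques, N m; "ee_pos": TCP position; "eef_rot": TCP orientation; "ft_force": force on the tool from outside, world axes, zero at the start; "torque": the same for the moment, N m; "width": finger opening in m.
Only numpy, scipy, OpenCV 4.12 (cv2) and the standard library are available. Lean on these libraries where they do the work, as an engineer would, in place of code of your own. Each camera call takes 0.05 s, during which the arm holds its last target.

TASK

Get the cladding arbor ready: first lift the guard off the arbor and hang it by its handle on the hook of the stand, so that it hangs there freely. Then put every D-bore collar on the bench onto the arbor's post, in any order, each turned so that its flat meets the flat of the post and fully home, stacked tight on the plate or on the collar below. Leave the hex nut and the shaft stub where they are.

Things in the scene. Friction and masses are not known exactly. Their poses are not given: they have to be found in the camera images.
- arbor: Fixed steel plate 110 (x) by 150 (y) by 12 mm; in its middle an upright D-section post: 24 mm diameter, flat 8 mm from the axis, 70 mm above the plate, top 8 mm tapered to 70 %; hidden by the guard at the start. Origin on the post axis at the plate's underside, on the bench; x axis square to the flat. A collar fits only with its x axis along this one, within 9 degrees; play 1.4 mm.
- guard: Loose aluminium sheet box, open below, 84 (x) by 130 (y) by 95 mm high, walls 3 mm, about 0.24 kg, standing on the arbor's plate over the post. Handle on top: two upright legs at y = -60 and +60 mm joined by a level round bar 10 mm thick along y, its axis 60 mm above the box's top, 155 mm above the open rim. Origin at the centre of the open rim, z up.
- guard_bar (a point): Middle of the axis of the guard's handle bar; axes as the guard's (the bar runs along y; about 100 mm of it is free between the legs).
- hook_stand: Fixed stand: foot 130 by 120 by 12 mm, at its centre an upright 18 mm thick and 249 mm high; near its top a hook of 10 mm round bar reaches out along the stand's -x axis, dips 6 mm to its lowest point 75 mm from the upright and then turns up to its tip. Origin under the upright, on the bench.
- hook_seat (a point): Where the axis of a 10 mm handle bar lies when it hangs in the lowest part of the hook: 75 mm from the upright along the stand's -x axis, 245 mm above the bench, 10 mm above the hook bar's axis there. The handle bar hangs across the hook, along the stand's y axis; axes as the stand's.
- hook_tip (a point): Centre of the round end of the hook's upturned tip (5 mm radius), 20 mm farther out than hook_seat and 12 mm higher; axes as the stand's.
- collar_a: Bright steel collar lying flat: 50 mm outside diameter, 13 mm high, 0.13 kg, with a D-shaped through bore (27 mm diameter, with a flat 9.3 mm from the axis). Origin on the axis at the underside; x axis points from the axis square to the flat of the bore. Three to five of the five are present, the others absent.
- collar_b: Bright steel collar lying flat: 50 mm outside diameter, 13 mm high, 0.13 kg, with a D-shaped through bore (27 mm diameter, with a flat 9.3 mm from the axis). Origin on the axis at the underside; x axis points from the axis square to the flat of the bore. Three to five of the five are present, the others absent.
- collar_c: Bright steel collar lying flat: 50 mm outside diameter, 13 mm high, 0.13 kg, with a D-shaped through bore (27 mm diameter, with a flat 9.3 mm from the axis). Origin on the axis at the underside; x axis points from the axis square to the flat of the bore. Three to five of the five are present, the others absent.
- collar_d: Bright steel collar lying flat: 50 mm outside diameter, 13 mm high, 0.13 kg, with a D-shaped through bore (27 mm diameter, with a flat 9.3 mm from the axis). Origin on the axis at the underside; x axis points from the axis square to the flat of the bore. Three to five of the five are present, the others absent.
- collar_e: Bright steel collar lying flat: 50 mm outside diameter, 13 mm high, 0.13 kg, with a D-shaped through bore (27 mm diameter, with a flat 9.3 mm from the axis). Origin on the axis at the underside; x axis points from the axis square to the flat of the bore. Three to five of the five are present, the others absent.
- nut: Bystander: hexagon nut, dark steel, 46 mm across flats, 22 mm high, among the collars. Origin at the centre of its underside. To be left alone.
- stub: Bystander: upright shaft stub, dark steel cylinder 36 mm in diameter, 34 mm high, near the stand. Origin at the centre of its underside. To be left alone.
There are look-alikes about, which are no part of the job. Leave any pink or yellow look-alike of the collar_e alone.

How it is judged:
On the way, in this order (a step that is already met when the one before it is completed fails the run):
1. the guard hangs by its bar on the hook, let go (distance between guard_bar and hook_seat below 0.022 m and angle between guard's own z axis and vertical below 0.3 rad and linear speed of guard below 0.06 m/s and contact force between guard and the fingers below 0.05 N), for 0.3 s.
2. every collar present is fully home on the post (horizontal distance between each of collar_a, collar_b, collar_c, collar_d, collar_e and arbor below 0.005 m and angle between each of collar_a, collar_b, collar_c, collar_d, collar_e's own z axis and vertical below 0.08 rad and z of collar_a in the frame of arbor between 0.009 and 0.067 m and (z of collar_a in the frame of arbor below 0.0145 m or (z of collar_a in the frame of collar_b between 0.011 and 0.015 m and horizontal distance between collar_a and collar_b below 0.006 m) or (z of collar_a in the frame of collar_c between 0.011 and 0.015 m and horizontal distance between collar_a and collar_c below 0.006 m) or (z of collar_a in the frame of collar_d between 0.011 and 0.015 m and horizontal distance between collar_a and collar_d below 0.006 m) or (z of collar_a in the frame of collar_e between 0.011 and 0.015 m and horizontal distance between collar_a and collar_e below 0.006 m)) and z of collar_b in the frame of arbor between 0.009 and 0.067 m and (z of collar_b in the frame of arbor below 0.0145 m or (z of collar_b in the frame of collar_a between 0.011 and 0.015 m and horizontal distance between collar_b and collar_a below 0.006 m) or (z of collar_b in the frame of collar_c between 0.011 and 0.015 m and horizontal distance between collar_b and collar_c below 0.006 m) or (z of collar_b in the frame of collar_d between 0.011 and 0.015 m and horizontal distance between collar_b and collar_d below 0.006 m) or (z of collar_b in the frame of collar_e between 0.011 and 0.015 m and horizontal distance between collar_b and collar_e below 0.006 m)) and z of collar_c in the frame of arbor between 0.009 and 0.067 m and (z of collar_c in the frame of arbor below 0.0145 m or (z of collar_c in the frame of collar_a between 0.011 and 0.015 m and horizontal distance between collar_c and collar_a below 0.006 m) or (z of collar_c in the frame of collar_b between 0.011 and 0.015 m and horizontal distance between collar_c and collar_b below 0.006 m) or (z of collar_c in the frame of collar_d between 0.011 and 0.015 m and horizontal distance between collar_c and collar_d below 0.006 m) or (z of collar_c in the frame of collar_e between 0.011 and 0.015 m and horizontal distance between collar_c and collar_e below 0.006 m)) and z of collar_d in the frame of arbor between 0.009 and 0.067 m and (z of collar_d in the frame of arbor below 0.0145 m or (z of collar_d in the frame of collar_a between 0.011 and 0.015 m and horizontal distance between collar_d and collar_a below 0.006 m) or (z of collar_d in the frame of collar_b between 0.011 and 0.015 m and horizontal distance between collar_d and collar_b below 0.006 m) or (z of collar_d in the frame of collar_c between 0.011 and 0.015 m and horizontal distance between collar_d and collar_c below 0.006 m) or (z of collar_d in the frame of collar_e between 0.011 and 0.015 m and horizontal distance between collar_d and collar_e below 0.006 m)) and z of collar_e in the frame of arbor between 0.009 and 0.067 m and (z of collar_e in the frame of arbor below 0.0145 m or (z of collar_e in the frame of collar_a between 0.011 and 0.015 m and horizontal distance between collar_e and collar_a below 0.006 m) or (z of collar_e in the frame of collar_b between 0.011 and 0.015 m and horizontal distance between collar_e and collar_b below 0.006 m) or (z of collar_e in the frame of collar_c between 0.011 and 0.015 m and horizontal distance between collar_e and collar_c below 0.006 m) or (z of collar_e in the frame of collar_d between 0.011 and 0.015 m and horizontal distance between collar_e and collar_d below 0.006 m))), for 0.2 s.
At the end, for the whole second after the job is handed in: Guard hangs released by its bar on the hook (bar middle within 22 mm of hook_seat, tilt under 0.3 rad, under 0.06 m/s); every collar is on the post: within 5 mm of its axis, tilt under 0.08 rad, underside within 2.5 mm of the plate or 11 to 15 mm above that of the collar below, at rest (all of step 1 and all of step 2 and linear speed of each of collar_a, collar_b, collar_c, collar_d, collar_e below 0.03 m/s); the robot touches nothing.
It fails at once if the hex nut is moved more than 40 mm (distance of nut from where it was at the start of the episode above 0.04 m).
It fails at once if the shaft stub is moved more than 40 mm (distance of stub from where it was at the start of the episode above 0.04 m).
Of collar_a, collar_b, collar_c, collar_d, collar_e only 3 to 5 are there at a start; the rules pass over those that are not, and their reading is None.
At some moment in a run one of collar_a, collar_b, collar_c, collar_d, collar_e may be knocked a few centimetres aside while the robot is not near it.
It also fails if it takes over 210 s, if anything falls off the work surface, if the arm or the gripper's body presses on something with over 40 N, if the wrist force passes 120 N, or if a joint passes its speed limit or range.

## Working session

There is one attempt and no reset: what is moved stays moved. The work goes in short steps, Python scripts to look and compute and a tool call to move; the robot and the scene stay as the last step left them, time stands still between calls to the robot, and variables do not carry over. Pictures are saved under pics/ and viewed, and the job is handed in when it is done.

Besides the shell and the picture viewer there is one more tool, called by a JSON object that holds its "op" and its "data". apply_moves: Moves the arm, as the interface text tells. Its arguments: {"type":"object","properties":{"increments":{"type":"array","items":{"type":"object","properties":{"grip":{"type":"number"},"xyz":{"type":"array","items":{"type":"number"}},"rotation":{"type":"array","items":{"type":"number"}}}}},"squeeze":{"type":"number"}},"required":["increments"]}

```bash
ls; mkdir -p pics
cat > h.py <<'E'
import numpy as np, cv2
from bench import r, viewer
from scipy.spatial.transform import Rotation as R
def K(c):
    f=200/np.tan(np.radians(c['vertical_fov'])/2)
    return np.array([[f,0,c['cx']],[0,f,c['cy']],[0,0,1.]])
def cam(n,save=None):
    c=viewer.camera(n)
    if save: cv2.imwrite('pics/'+save+'.png',c['img'])
    return c
def ray(c,uv):
    uv=np.asarray(uv,float).reshape(-1,1,2)
    n=cv2.undistortPoints(uv,K(c),np.array(c['D'],float)).reshape(-1,2)
    Rm=cv2.Rodrigues(np.array(c['rvec'],float))[0]; t=np.array(c['tvec'],float).ravel()
    d=np.c_[n,np.ones(len(n))]@Rm
    return -Rm.T@t,d
def onplane(c,uv,z):
    o,d=ray(c,uv); s=(z-o[2])/d[:,2]
    return o+d*s[:,None]
def depthpts(c,uv):
    uv=np.asarray(uv).reshape(-1,2); o,d=ray(c,uv)
    z=c['range_z'][uv[:,1].astype(int),uv[:,0].astype(int)]
    return o+d*z[:,None]
def proj(c,P):
    return cv2.projectPoints(np.asarray(P,float).reshape(-1,1,3),np.array(c['rvec'],float),np.array(c['tvec'],float),K(c),np.array(c['D'],float))[0].reshape(-1,2)
def cloud(c):
    v,u=np.mgrid[0:400,0:640]; uv=np.c_[u.ravel(),v.ravel()]
    P=depthpts(c,uv).reshape(400,640,3); P[c['range_z']==0]=np.nan
    return P
E
python3 - <<'E'
from h import *
s=r.read_state(); print({k:np.round(v,4) for k,v in s.items()})
for n in ['scene','side','wrist']:
    c=cam(n,n+'0'); o,d=ray(c,[[320,200]]); print(n,np.round(o,3),np.round(d,3),c['vertical_fov'],c['D'],(c['range_z']>0).mean())
E
```

```text
pics
{'time': np.float64(0.0), 'joint_positions': array([ 1.2604,  0.3329, -0.0647,  1.4609,  0.0216,  1.3499, -0.0885]), 'joint_vel': array([-0.0005,  0.0004,  0.0004,  0.0004, -0.0008, -0.0012,  0.0002]), 'joint_torque': array([-2.00000e-04, -6.23263e+01,  2.44000e-02, -3.89894e+01,
       -6.13000e-02,  3.98000e-02,  1.00000e-04]), 'ee_pos': array([ 0.1773, -0.5989,  0.2298]), 'eef_rot': array([ 8.012e-01, -5.984e-01, -6.000e-04, -4.000e-04]), 'ft_force': array([0.4776, 0.0927, 0.1502]), 'torque': array([-0.0117, -0.0034, -0.0488]), 'width': np.float64(0.0868)}
scene [0.993 0.491 1.168] [[-0.414 -0.394 -0.821]] 43.76854560078841 [-0.08956185  0.          0.          0.          0.        ] 0.99621875
side [ 0.136 -0.975  0.877] [[ 0.264  0.772 -0.578]] 45.509251539051235 [-0.06152436  0.          0.          0.          0.        ] 0.99588671875
wrist [ 0.256 -0.576  0.384] [[-0.277 -0.1   -0.956]] 69.03628100834821 [-0.01213796  0.          0.          0.          0.        ] 0.996140625
```

View pics/scene0.png

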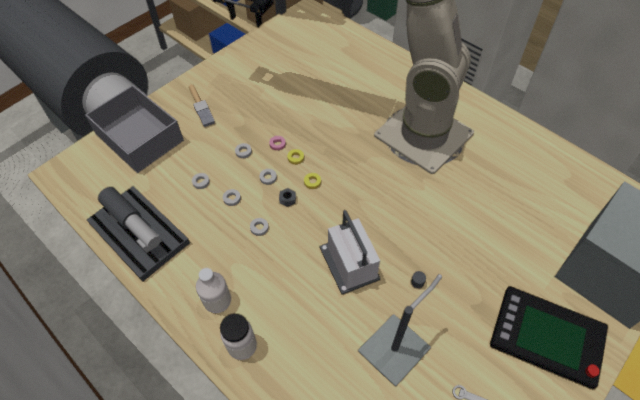

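View pics/side0.png

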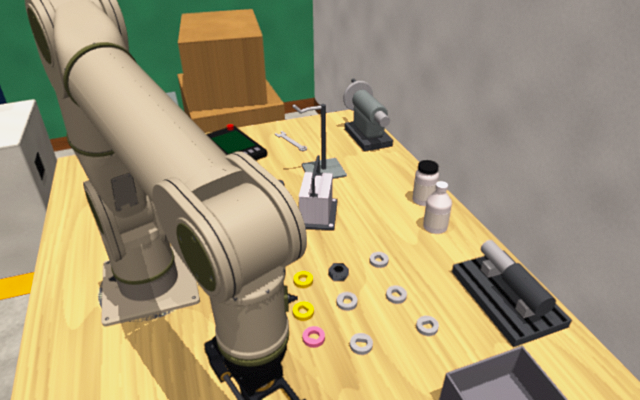

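View pics/wrist0.png

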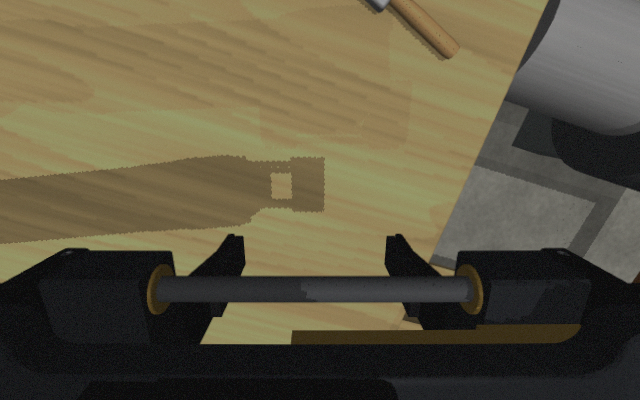

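The scene shows five bright collars: (243,150), (201,180), (232,197), (268,176) and (259,227). The look-alikes are pink at (278,142) and yellow at (296,156) and (313,180). The nut is at (288,197) and the stub at (419,279). The guard is at (352,250), and the stand's foot at (393,348) with its hook reaching to (440,278). Next I measure these.

Run:
```python
from h import *
c=cam('scene'); P=cloud(c); 
np.save('P.npy',P); cv2.imwrite('pics/s1.png',c['img'])
im=c['img']
# zoom crops
cr=im[200:390,300:470]; cv2.imwrite('pics/crop1.png',cv2.resize(cr,None,fx=3.1,fy=3.1,interpolation=cv2.INTER_CUBIC))
cr=im[130:245,180:335]; cv2.imwrite('pics/crop2.png',cv2.resize(cr,None,fx=5,fy=5,interpolation=cv2.INTER_CUBIC))
# objects above bench by height in region
Z=P[...,2]
m=((Z>0.006)&(Z<0.4)).astype(np.uint8)
n,l,st,ce=cv2.connectedComponentsWithStats(m)
for i in range(1,n):
    if st[i,4]>60 and st[i,4]<8000:
        q=P[l==i]; print(np.round(ce[i]),st[i,4],'med',np.round(np.median(q,0),3),'mid',np.round((q.min(0)+q.max(0))/2,3),'ext',np.round(np.ptp(q,axis=0),3),'zmax',np.round(q[:,2].max(),3), im[l==i].mean(0).astype(int))
```

```text
[255.   8.] 698 med [ 0.183 -0.554  0.296] mid [ 0.034 -0.657  0.172] ext [0.405 0.318 0.332] zmax 0.339 [28 29 31]
[508.   2.] 119 med [-0.804 -0.16   0.018] mid [-0.832 -0.181  0.024] ext [0.089 0.075 0.037] zmax 0.043 [ 97 101 103]
[605.  23.] 3513 med [-0.852  0.213  0.087] mid [-0.853  0.202  0.115] ext [0.037 0.362 0.218] zmax 0.224 [ 96 100 102]
[135. 127.] 3814 med [ 0.615 -0.67   0.047] mid [ 0.601 -0.661  0.051] ext [0.22  0.253 0.09 ] zmax 0.096 [73 70 71]
[201. 108.] 444 med [ 0.411 -0.592  0.018] mid [ 0.401 -0.619  0.016] ext [0.103 0.205 0.02 ] zmax 0.026 [121 129 136]
[277. 142.] 162 med [ 0.34  -0.311  0.013] mid [ 0.34  -0.313  0.014] ext [0.054 0.059 0.015] zmax 0.021 [129 115 160]
[243. 150.] 164 med [ 0.435 -0.363  0.013] mid [ 0.434 -0.37   0.013] ext [0.049 0.06  0.014] zmax 0.02 [140 143 146]
[295. 156.] 157 med [ 0.344 -0.228  0.013] mid [ 0.34  -0.232  0.014] ext [0.053 0.053 0.015] zmax 0.021 [ 75 161 165]
[268. 175.] 168 med [ 0.45  -0.235  0.013] mid [ 0.449 -0.238  0.013] ext [0.054 0.054 0.013] zmax 0.019 [143 146 148]
[200. 180.] 171 med [ 0.598 -0.367
[... 994 characters left out ...]
] zmax 0.154 [129 131 136]
[418. 279.] 215 med [0.432 0.292 0.032] mid [0.424 0.291 0.023] ext [0.044 0.036 0.033] zmax 0.04 [70 72 72]
[397. 343.] 3118 med [0.609 0.36  0.013] mid [0.587 0.357 0.134] ext [0.166 0.126 0.256] zmax 0.262 [115 117 114]
[550. 337.] 7375 med [0.34  0.621 0.031] mid [0.328 0.617 0.027] ext [0.235 0.296 0.042] zmax 0.049 [34 42 32]
[238. 336.] 1275 med [0.848 0.099 0.123] mid [0.833 0.073 0.071] ext [0.092 0.096 0.13 ] zmax 0.136 [73 75 78]
[ 12. 381.] 1022 med [ 1.263 -0.183  0.086] mid [ 1.263 -0.216  0.118] ext [0.005 0.253 0.224] zmax 0.23 [96 98 99]
[465. 393.] 159 med [0.575 0.538 0.008] mid [0.578 0.546 0.009] ext [0.041 0.067 0.007] zmax 0.013 [152 155 158]
```

View pics/crop1.png

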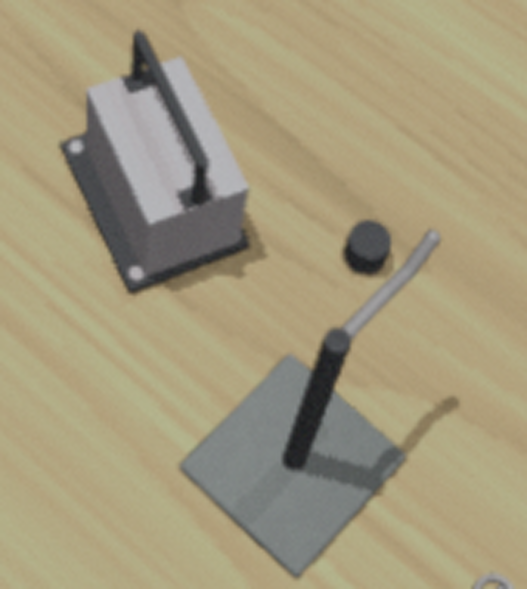

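View pics/crop2.png

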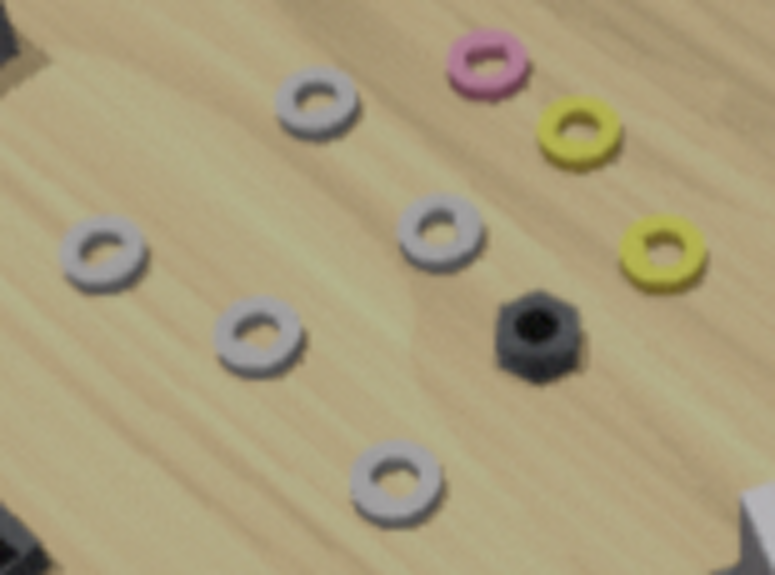

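Run:
```python
from h import *
P=np.load('P.npy'); Z=P[...,2]
# guard: top face z ~0.107 ; plate corners z~.012; bar z 0.167..
reg=np.zeros(Z.shape,bool); reg[195:300,305:400]=1
def rect(m,name):
    q=P[m][:,:2]; r_=cv2.minAreaRect((q*1000).astype(np.float32)); print(name,m.sum(),np.round(r_[0],1),np.round(r_[1],1),round(r_[2],2)); return q
print(np.histogram(Z[reg],bins=np.arange(0,0.2,0.01)))
rect(reg&(Z>0.1)&(Z<0.112),'top'); 
q=rect(reg&(Z>0.150),'bar'); print(np.round(np.sort(Z[reg&(Z>.15)])[-20:],4))
mu=q.mean(0);u,s,vt=np.linalg.svd(q-mu);print(mu,vt[0],np.degrees(np.arctan2(vt[0,1],vt[0,0])))
rect(reg&(Z>0.009)&(Z<0.015),'plate')
reg=np.zeros(Z.shape,bool); reg[265:390,355:450]=1
rect(reg&(Z>0.009)&(Z<0.0155),'foot')
m=reg&(Z>0.2); q=P[m]; o=np.argsort(q[:,0]); print(np.round(q[o][::3],3))
```

```text
(array([4060,  450,   87,   93,   82,  104,   95,   96,   98,  103, 1297,
        177,   18,   19,   12,   14,   59,  147,    0]), array([0.  , 0.01, 0.02, 0.03, 0.04, 0.05, 0.06, 0.07, 0.08, 0.09, 0.1 ,
       0.11, 0.12, 0.13, 0.14, 0.15, 0.16, 0.17, 0.18, 0.19]))
top 1437 [499.4 131.8] [132.6  85.8] 64.04
bar 220 [500.6 131.6] [131.8  10.4] 64.26
[0.1739 0.174  0.1741 0.1743 0.1744 0.1745 0.1745 0.1745 0.1747 0.1748
 0.1748 0.1749 0.1749 0.1751 0.1752 0.1753 0.1755 0.1759 0.1762 0.1764]
[0.5029427  0.13607837] [0.43540223 0.90023602] 64.18910852637893
plate 402 [490.5 139.1] [152.3 157. ] 58.29
foot 2218 [564. 316.] [279.9 173.6] 41.8
[[0.504 0.361 0.257]
 [0.508 0.36  0.262]
 [0.51  0.36  0.26 ]
 [0.51  0.365 0.259]
 [0.511 0.364 0.259]
 [0.512 0.355 0.253]
 [0.513 0.36  0.261]
 [0.514 0.365 0.251]
 [0.514 0.364 0.255]
 [0.516 0.357 0.257]
 [0.517 0.36  0.259]
 [0.518 0.36  0.25 ]
 [0.518 0.359 0.258]
 [0.519 0.355 0.244]
 [0.52  0.359 0.252]
 [0.521 0.36  0.251]
 [0.521 0.354 0.243]
 [0.523 0.358 0.254]
 [0.524 0.358 0.247]
 [0.524 0.363 0.246]
 [0.525 0.357 0.243]
 [0.525 0.356
[... 1429 characters left out ...]
0.248]
 [0.606 0.364 0.236]
 [0.606 0.349 0.25 ]
 [0.607 0.363 0.243]
 [0.607 0.347 0.222]
 [0.607 0.36  0.249]
 [0.608 0.363 0.234]
 [0.608 0.363 0.224]
 [0.608 0.353 0.25 ]
 [0.609 0.349 0.248]
 [0.609 0.362 0.244]
 [0.609 0.361 0.222]
 [0.609 0.36  0.231]
 [0.609 0.35  0.246]
 [0.61  0.36  0.243]
 [0.61  0.361 0.213]
 [0.61  0.358 0.245]
 [0.61  0.352 0.225]
 [0.61  0.362 0.21 ]
 [0.61  0.353 0.247]
 [0.611 0.355 0.209]
 [0.611 0.356 0.217]
 [0.611 0.36  0.239]
 [0.611 0.359 0.228]
 [0.611 0.359 0.201]
 [0.611 0.356 0.202]
 [0.611 0.357 0.226]
 [0.612 0.354 0.204]
 [0.612 0.355 0.223]
 [0.612 0.358 0.238]
 [0.612 0.359 0.219]
 [0.612 0.354 0.217]
 [0.613 0.355 0.201]
 [0.613 0.353 0.228]]
```

```bash
cat >> h.py <<'E'
def tgt(p,yaw,s=None):
    """print tool-frame increment to reach TCP p (world) with jaw axis at yaw deg (mod 180), tool down"""
    s=s or r.read_state(); Rc=R.from_quat(s['eef_rot']); pc=np.array(s['ee_pos'])
    best=None
    for k in (0,180):
        a=np.radians(yaw+k); M=np.array([[np.cos(a),np.sin(a),0],[np.sin(a),-np.cos(a),0],[0,0,-1]]).T
        rv=(Rc.inv()*R.from_matrix(M)).as_rotvec(degrees=True)
        if best is None or np.linalg.norm(rv)<np.linalg.norm(best): best=rv
    x=Rc.as_matrix()[:,0]
    print('now',np.round(pc,4),'jaw yaw',round(np.degrees(np.arctan2(x[1],x[0])),2),'t',round(s['time'],2),'j7',round(s['joint_positions'][6],2),'j1',round(s['joint_positions'][0],2),'w',round(float(s['width']),4))
    print(' xyz',np.round(Rc.inv().apply(np.array(p)-pc)*1000,1).tolist(),'rot',np.round(best,1).tolist())
E
python3 - <<'E'
from h import *
P=np.load('P.npy'); Z=P[...,2]
reg=np.zeros(Z.shape,bool); reg[265:390,355:450]=1
m=reg&(Z>0.228)&(Z<0.27)
q=P[m]; q=q[(q[:,0]<0.598)]
mu=q.mean(0)[:2]; vt=np.linalg.svd(q[:,:2]-mu)[2]; print('hook dir',mu,vt[0],np.degrees(np.arctan2(*vt[0][::-1]))%180, q[:,0].min())
k=np.polyfit(q[:,0],q[:,1],1); print(k,np.degrees(np.arctan(k[0])))
t=P[reg&(Z>0.243)&(Z<.255)]; t=t[t[:,0]>.598]; print('upright top',(t.min(0)+t.max(0))/2,np.ptp(t,axis=0))
f=P[reg&(Z>0.009)&(Z<0.016)]; f=f[f[:,0]>.5]; r_=cv2.minAreaRect((f[:,:2]*1000).astype(np.float32)); print('foot',r_)
tgt([.46,-.3,.30],-30); tgt([.42,.13,.40],-25.8)
E
```

```text
hook dir [0.54906333 0.35867799] [ 0.99835833 -0.05727699] 176.71647294076698 0.5036998144907493
[-0.05671299  0.38981702] -3.24593816863892
upright top [0.6057608  0.35539676 0.24781611] [0.01465421 0.01693306 0.0091802 ]
foot ((592.4107666015625, 299.44342041015625), (250.42938232421875, 146.21426391601562), 78.73091888427734)
now [ 0.1773 -0.5991  0.2301] jaw yaw -73.51 t 0.2 j7 -0.09 j1 1.26 w 0.0867
 xyz [-206.6, -355.9, -69.8] rot [-0.0, 0.0, -43.5]
now [ 0.1773 -0.5991  0.2301] jaw yaw -73.51 t 0.2 j7 -0.09 j1 1.26 w 0.0867
 xyz [-630.4, -439.6, -169.4] rot [-0.0, 0.0, -47.7]
```

{"op": "apply_moves", "data": {"increments": [{"grip": 0, "xyz": [-40, -50, -30], "rotation": [0, 0, -8]}, {"grip": 0, "xyz": [-82, -100, -60], "rotation": [0, 0, -17]}, {"grip": 0, "xyz": [-124, -150, -80], "rotation": [0, 0, -26]}, {"grip": 0, "xyz": [-165, -200, -90], "rotation": [0, 0, -35]}, {"grip": 0, "xyz": [-206, -250, -90], "rotation": [0, 0, -43]}]}}

```text
time: 0.82
ee_pos: [0.3441, -0.3519, 0.3196]
eef_rot: [0.965, -0.261, 0.0, 0.0]
ft_force: [0.9, -0.7, 0.5]
width: 0.0875
```

Run:
```python
from h import *
tgt([.42,.10,.40],-25.8)
cam('wrist','w1')
```

```text
now [ 0.3441 -0.3519  0.3196] jaw yaw -30.24 t 0.82 j7 0.17 j1 1.03 w 0.0875
 xyz [-162.0, -428.6, -80.6] rot [0.0, -0.1, -4.4]
```

View pics/w1.png

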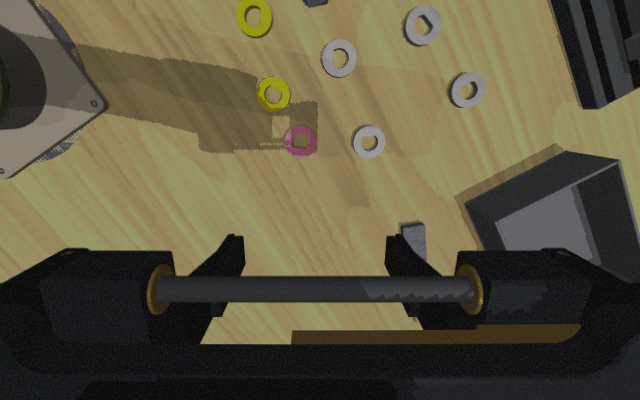

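{"op": "apply_moves", "data": {"increments": [{"grip": 0, "xyz": [-20, -60, -10], "rotation": [0, 0, 4]}, {"grip": 0, "xyz": [-40, -120, -20], "rotation": [0, 0, 4]}, {"grip": 0, "xyz": [-60, -180, -30], "rotation": [0, 0, 2]}, {"grip": 0, "xyz": [-80, -240, -40], "rotation": [0, 0, -2]}, {"grip": 0, "xyz": [-99, -300, -50], "rotation": [0, 0, -4]}]}}

```text
time: 1.5
ee_pos: [0.4063, -0.0498, 0.3683]
eef_rot: [0.976, -0.218, 0.001, -0.001]
ft_force: [1.1, -0.5, -0.2]
width: 0.0873
```

Run:
```python
from h import *
tgt([.456,.04,.37],-25.8)
```

```text
now [ 0.4063 -0.0498  0.3683] jaw yaw -25.21 t 1.5 j7 -0.29 j1 0.79 w 0.0873
 xyz [6.7, -102.4, -1.5] rot [-0.1, -0.1, 0.6]
```

{"op": "apply_moves", "data": {"increments": [{"grip": 0, "xyz": [3, -52, -1], "rotation": [0, 0, 0.6]}, {"grip": 0, "xyz": [7, -102, -1], "rotation": [0, 0, 0.6]}, {"grip": 0, "xyz": [7, -102, -1], "rotation": [0, 0, 0.6]}, {"grip": 0, "xyz": [7, -102, -1], "rotation": [0, 0, 0.6]}]}}

```text
time: 2.0
ee_pos: [0.456, 0.0389, 0.3693]
eef_rot: [0.975, -0.224, 0.001, -0.001]
ft_force: [-0.5, -0.3, -0.0]
width: 0.0872
```

Run:
```python
from h import *
c=cam('wrist','w2'); P=cloud(c); Z=P[...,2]
q=P[...,:2]; near=np.hypot(q[...,0]-.5,q[...,1]-.13)<.12
for a,b,n in((.1,.113,'top'),(.165,.18,'bar')):
    m=near&(Z>a)&(Z<b); r_=cv2.minAreaRect((q[m]*1000).astype(np.float32)); mu=q[m].mean(0); v=np.linalg.svd(q[m]-mu,full_matrices=False)[2][0]
    print(n,m.sum(),np.round(r_[0],1),np.round(r_[1],1),round(r_[2],1),'svd',mu,np.degrees(np.arctan2(v[1],v[0]))%180,np.percentile(Z[m],[50,95]))
tgt([.5,.132,.3],-25.8)
```

```text
top 5520 [501.6 131.5] [130.2  84.5] 64.2 svd [0.5028239  0.13416091] 64.10330866601775 [0.10759918 0.10923406]
bar 1029 [501.9 131.3] [129.    9.3] 64.0 svd [0.50337994 0.13498014] 63.858834301409885 [0.17167272 0.1733623 ]
now [0.4559 0.0384 0.3694] jaw yaw -25.91 t 2.05 j7 -0.58 j1 0.7 w 0.0873
 xyz [-1.4, -103.3, 69.5] rot [-0.1, -0.1, -0.1]
```

View pics/w2.png

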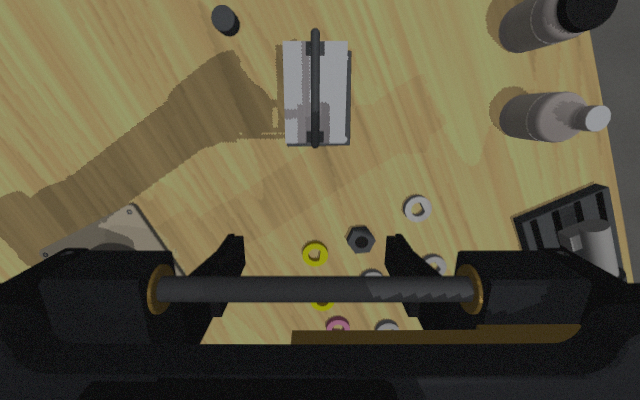

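The wrist view agrees: guard centre at (0.501, 0.1315), bar at 64.1° and its top at about z = 0.172 (seen around pixel (316,88)). I grip the bar 22 mm off its middle so the fingers clear the hook.

Run:
```python
from h import *
tgt([.4914,.1117,.156],-25.9)
```

```text
now [0.4559 0.0384 0.3694] jaw yaw -25.91 t 2.05 j7 -0.58 j1 0.7 w 0.0873
 xyz [-0.6, -81.1, 213.5] rot [-0.1, -0.1, -0.0]
```

{"op": "apply_moves", "data": {"increments": [{"grip": 0, "xyz": [0, -50, 30], "rotation": [0, 0, 0]}, {"grip": 0, "xyz": [-0.6, -81, 80], "rotation": [0, 0, 0]}, {"grip": 0, "xyz": [-0.6, -81, 130], "rotation": [0, 0, 0]}, {"grip": 0, "xyz": [-0.6, -81, 150], "rotation": [0, 0, 0]}, {"grip": 0, "xyz": [-0.6, -81, 150], "rotation": [0, 0, 0]}]}}

```text
time: 2.68
ee_pos: [0.4904, 0.11, 0.2183]
eef_rot: [0.974, -0.225, 0.0, 0.0]
ft_force: [-0.4, -0.5, 0.1]
width: 0.087
```

Run:
```python
from h import *
tgt([.4914,.1117,.156],-25.9)
cam('wrist','w3'); cam('scene','s3')
```

```text
now [0.4904 0.11   0.2183] jaw yaw -26.02 t 2.67 j7 -0.87 j1 0.56 w 0.087
 xyz [0.1, -2.0, 62.3] rot [0.0, -0.0, -0.1]
```

View pics/w3.png

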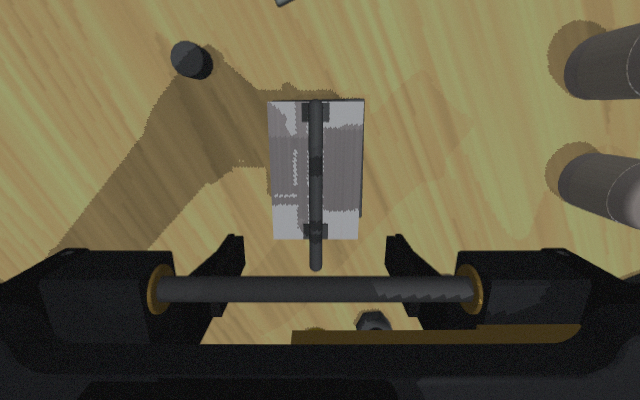

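The bar at column 316 is centred between the fingertips (244 to 386), so I go down and close.

{"op": "apply_moves", "data": {"increments": [{"grip": 0, "xyz": [0, -2, 30], "rotation": [0, 0, 0]}, {"grip": 0, "xyz": [0, -2, 62], "rotation": [0, 0, 0]}, {"grip": 0, "xyz": [0, -2, 62], "rotation": [0, 0, 0]}, {"grip": 150, "xyz": [0, -2, 62], "rotation": [0, 0, 0]}, {"grip": 255, "xyz": [0, -2, 62], "rotation": [0, 0, 0]}], "squeeze": 50}}

```text
time: 3.4
ee_pos: [0.4937, 0.1128, 0.1601]
eef_rot: [0.974, -0.225, 0.003, -0.001]
ft_force: [-0.7, -0.6, 0.2]
width: 0.0743
```

{"op": "apply_moves", "data": {"increments": [{"grip": 255, "xyz": [0, 0, 0], "rotation": [0, 0, 0]}, {"grip": 255, "xyz": [0, 0, 0], "rotation": [0, 0, 0]}, {"grip": 255, "xyz": [0, 0, 0], "rotation": [0, 0, 0]}, {"grip": 255, "xyz": [0, 0, 0], "rotation": [0, 0, 0]}, {"grip": 255, "xyz": [0, 0, 0], "rotation": [0, 0, 0]}], "squeeze": 50}}

```text
time: 4.03
ee_pos: [0.4936, 0.1128, 0.1601]
eef_rot: [0.974, -0.225, 0.003, -0.001]
ft_force: [-0.5, 0.5, -0.2]
width: 0.0249
```

{"op": "apply_moves", "data": {"increments": [{"grip": 255, "xyz": [0, 0, 3], "rotation": [0, 0, 0]}, {"grip": 255, "xyz": [0, 0, 3], "rotation": [0, 0, 0]}, {"grip": 255, "xyz": [0, 0, 3], "rotation": [0, 0, 0]}, {"grip": 255, "xyz": [0, 0, 3], "rotation": [0, 0, 0]}], "squeeze": 50}}

```text
time: 4.53
ee_pos: [0.4935, 0.1127, 0.1569]
eef_rot: [0.974, -0.225, 0.003, -0.001]
ft_force: [-0.1, -0.1, -2.4]
width: 0.0084
```

Run:
```python
from h import *
tgt([.4914,.1117,.260],-25.9)
print(r.read_state()['ft_force'])
```

```text
now [0.4935 0.1127 0.1569] jaw yaw -26.01 t 4.53 j7 -0.93 j1 0.53 w 0.0084
 xyz [-0.9, 1.6, -103.1] rot [-0.1, -0.3, -0.1]
[-0.05012683 -0.1354821  -2.39136988]
```

{"op": "apply_moves", "data": {"increments": [{"grip": 255, "xyz": [0, 0, -20], "rotation": [0, 0, 0]}, {"grip": 255, "xyz": [0, 0, -45], "rotation": [0, 0, 0]}, {"grip": 255, "xyz": [0, 0, -70], "rotation": [0, 0, 0]}, {"grip": 255, "xyz": [0, 0, -95], "rotation": [0, 0, 0]}, {"grip": 255, "xyz": [0, 0, -110], "rotation": [0, 0, 0]}], "squeeze": 60}}

```text
time: 5.15
ee_pos: [0.4931, 0.1128, 0.268]
eef_rot: [0.974, -0.225, 0.003, -0.001]
ft_force: [0.8, -0.8, -2.1]
width: 0.0081
```

Run:
```python
from h import *
tgt([.43,.25,.267],-13)
print(r.read_state()['ft_force'])
c=cam('scene','s4');cam('side','d4')
cv2.imwrite('pics/s4c.png',cv2.resize(c['img'][130:400,270:490],None,fx=2.2,fy=2.2,interpolation=cv2.INTER_CUBIC))
```

```text
now [0.4931 0.1128 0.268 ] jaw yaw -26.01 t 5.15 j7 -0.85 j1 0.58 w 0.0081
 xyz [-116.9, -95.6, 0.6] rot [-0.1, -0.4, -13.0]
[ 0.77680806 -0.78240117 -2.14653694]
```

View pics/s4c.png

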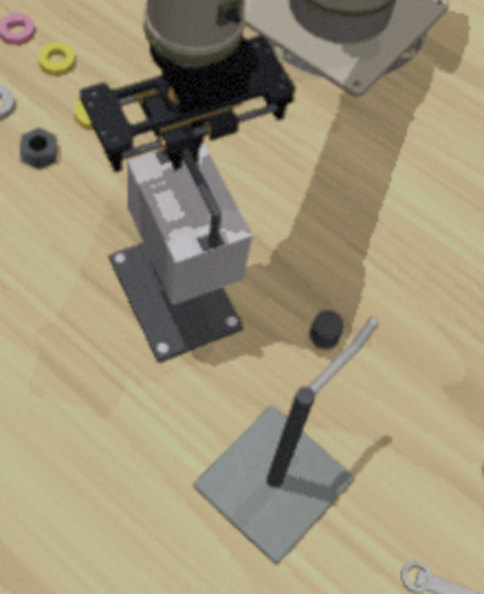

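View pics/d4.png

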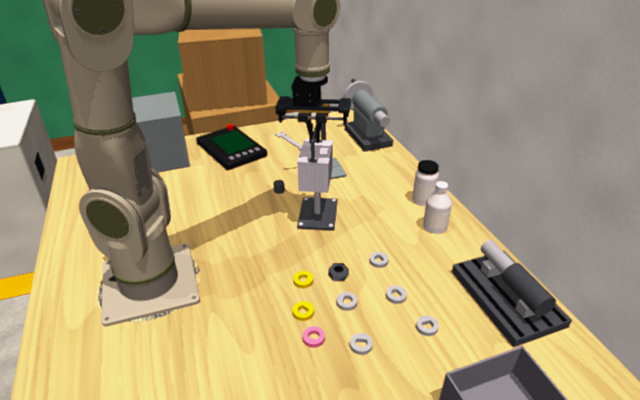

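{"op": "apply_moves", "data": {"increments": [{"grip": 255, "xyz": [-30, -15, 0], "rotation": [0, 0, -3]}, {"grip": 255, "xyz": [-60, -35, 0], "rotation": [0, 0, -7]}, {"grip": 255, "xyz": [-85, -55, 0], "rotation": [0, 0, -10]}, {"grip": 255, "xyz": [-105, -75, 0], "rotation": [0, 0, -13]}, {"grip": 255, "xyz": [-117, -95, 0], "rotation": [0, 0, -15]}]}}

```text
time: 5.88
ee_pos: [0.4288, 0.2518, 0.2676]
eef_rot: [0.996, -0.094, 0.004, -0.0]
ft_force: [1.1, -0.2, -1.8]
width: 0.008
```

Run:
```python
from h import *
tgt([.434,.3449,.267],-3.2)
```

```text
now [0.4288 0.2518 0.2676] jaw yaw -10.76 t 5.88 j7 -0.9 j1 0.41 w 0.008
 xyz [-12.3, -92.4, 0.6] rot [-0.0, -0.5, -7.6]
```

{"op": "apply_moves", "data": {"increments": [{"grip": 255, "xyz": [-6, -25, 0], "rotation": [0, -0.5, -2]}, {"grip": 255, "xyz": [-10, -50, 0], "rotation": [0, -0.5, -4]}, {"grip": 255, "xyz": [-12, -75, 0.5], "rotation": [0, -0.5, -6]}, {"grip": 255, "xyz": [-12, -92, 0.5], "rotation": [0, -0.5, -7.6]}, {"grip": 255, "xyz": [-12, -92, 0.5], "rotation": [0, -0.5, -7.6]}]}}

```text
time: 6.5
ee_pos: [0.4329, 0.3466, 0.2666]
eef_rot: [1.0, -0.026, -0.001, -0.001]
ft_force: [-0.1, -1.1, -1.4]
width: 0.0082
```

Run:
```python
from h import *
tgt([.434,.3449,.267],-3.2)
tgt([.531,.3395,.267],-3.2)
c=cam('scene');cam('side','d5');cam('wrist','w5')
cv2.imwrite('pics/s5c.png',cv2.resize(c['img'][180:400,300:500],None,fx=2.7,fy=2.7,interpolation=cv2.INTER_CUBIC))
P=cloud(c);Z=P[...,2]
# bar visible points & top
reg=(np.hypot(P[...,0]-.435,P[...,1]-.365)<.09)&(Z>.2)
for a,b in((.205,.23),(.255,.295)):
    m=reg&(Z>a)&(Z<b); q=P[m]; 
    if len(q): print(len(q),np.round(q.mean(0),3),np.round(q.min(0),3),np.round(q.max(0),3))
```

```text
now [0.4329 0.3466 0.2666] jaw yaw -2.94 t 6.5 j7 -1.03 j1 0.15 w 0.0082
 xyz [1.2, 1.6, -0.4] rot [-0.1, 0.1, 0.3]
now [0.4329 0.3466 0.2666] jaw yaw -2.94 t 6.5 j7 -1.03 j1 0.15 w 0.0082
 xyz [98.4, 2.1, -0.6] rot [-0.1, 0.1, 0.3]
1323 [0.447 0.382 0.216] [0.392 0.299 0.205] [0.478 0.433 0.229]
217 [0.445 0.393 0.276] [0.426 0.307 0.255] [0.518 0.431 0.294]
```

View pics/s5c.png

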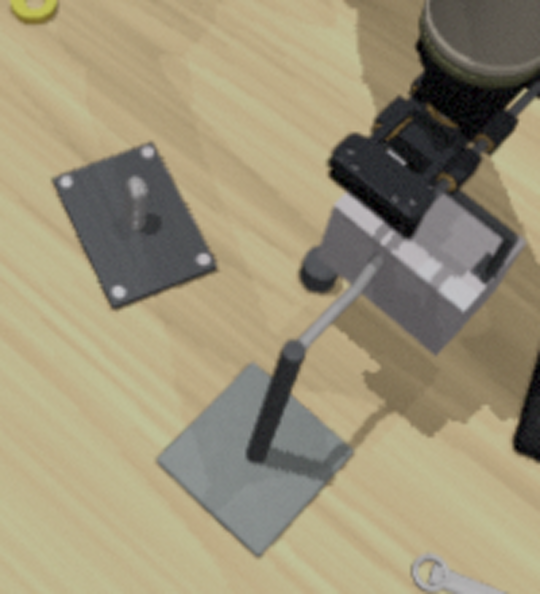

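View pics/w5.png

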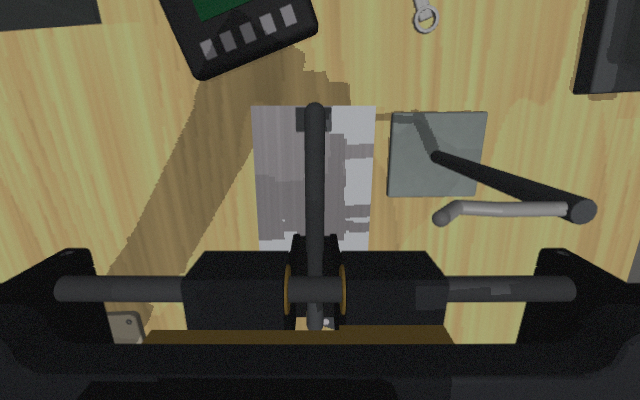

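Run:
```python
from h import *
c=cam('wrist');P=cloud(c);Z=P[...,2]
q=P[195:230,430:585].reshape(-1,3); q=q[(q[:,2]>.22)&(q[:,2]<.28)]
o=np.argsort(q[:,0]); print(np.round(q[o][::60],4))
k=np.polyfit(q[:,0],q[:,1],1); print(k,np.polyval(k,.532))
m=(P[...,0]>.38)&(P[...,0]<.49)&(P[...,1]>.37)&(P[...,1]<.45)
b=P[m&(Z>.26)&(Z<.3)]; t=P[m&(Z>.19)&(Z<.24)]
for x in (b,t): print(np.round(x.min(0),4),np.round(x.max(0),4),np.median(x,0))
k=np.polyfit(b[:,1],b[:,0],1); print('bar yaw',90-np.degrees(np.arctan(k[0])), 'tilt along y', np.polyfit(t[:,1],t[:,2],1)[0],'along x',np.polyfit(t[:,0],t[:,2],1)[0])
```

```text
[[0.505  0.3602 0.2574]
 [0.5071 0.3621 0.2593]
 [0.5089 0.3624 0.262 ]
 [0.5108 0.364  0.2599]
 [0.5132 0.3639 0.2599]
 [0.5169 0.3635 0.2557]
 [0.5204 0.3645 0.2476]
 [0.5241 0.3609 0.2497]
 [0.5286 0.3615 0.2441]
 [0.5324 0.3627 0.24  ]
 [0.5348 0.3569 0.2417]
 [0.5372 0.3639 0.2381]
 [0.5396 0.3559 0.2415]
 [0.5418 0.356  0.2422]
 [0.5442 0.3606 0.244 ]
 [0.5464 0.3578 0.2442]
 [0.5491 0.3633 0.2406]
 [0.5513 0.3631 0.2402]
 [0.5537 0.354  0.2425]
 [0.5565 0.3585 0.2477]
 [0.559  0.3614 0.2449]
 [0.5614 0.3618 0.2422]
 [0.5643 0.3589 0.2463]
 [0.5671 0.3626 0.2413]
 [0.57   0.3619 0.2439]
 [0.5726 0.3557 0.2462]
 [0.5757 0.3559 0.2455]
 [0.5783 0.3592 0.2456]
 [0.581  0.3602 0.2469]
 [0.5839 0.3613 0.2444]
 [0.5867 0.356  0.2455]
 [0.5894 0.3611 0.2449]
 [0.5923 0.357  0.2472]
 [0.595  0.3581 0.2248]
 [0.5962 0.354  0.247 ]
 [0.5968 0.3542 0.2478]
 [0.5974 0.3604 0.244 ]
 [0.5979 0.361  0.244 ]
 [0.5984 0.3612 0.2401]
 [0.5991 0.351  0.245 ]
 [0.5998 0.3607 0.2494]
 [0.6006 0.3491 0.2476]
 [0.6015 0.3633 0.2476]
 [0.6028 0.3495 0.2488]
 [0.6041 0.3588 0.2486]
 [0.6062 0.3488 0.2495]]
[-0.04241478  0.38346951] 0.36090485221476365
[0.4301 0.37   0.2761] [0.4428 0.4297 0.2843] [0.43675405 0.40183084 0.28149694]
[0.3925 0.37   0.2144] [0.4791 0.4312 0.2207] [0.4279684  0.40143359 0.21743072]
bar yaw 86.94059722303373 tilt along y -0.004345420424795038 along x -0.014624288336296466
```

{"op": "apply_moves", "data": {"increments": [{"grip": 255, "xyz": [20, 1, -0.5], "rotation": [0, 0, 0.3]}, {"grip": 255, "xyz": [45, 1, -0.5], "rotation": [0, 0, 0.3]}, {"grip": 255, "xyz": [70, 1, -0.5], "rotation": [0, 0, 0.3]}, {"grip": 255, "xyz": [90, 1, -0.5], "rotation": [0, 0, 0.3]}, {"grip": 255, "xyz": [98, 1, -0.5], "rotation": [0, 0, 0.3]}]}}

```text
time: 7.32
ee_pos: [0.5341, 0.3361, 0.2668]
eef_rot: [0.999, -0.032, -0.0, 0.0]
ft_force: [-0.4, -0.4, -2.0]
width: 0.008
```

Run:
```python
from h import *
tgt([.531,.3400,.2345],-3.2); print(r.read_state()['ft_force'])
c=cam('scene');cam('wrist','w6')
cv2.imwrite('pics/s6c.png',cv2.resize(c['img'][180:400,300:500],None,fx=2.7,fy=2.7,interpolation=cv2.INTER_CUBIC))
```

```text
now [0.5341 0.3361 0.2668] jaw yaw -3.69 t 7.33 j7 -0.98 j1 0.07 w 0.008
 xyz [-3.3, -3.7, 32.3] rot [0.0, 0.0, -0.5]
[-0.40699978 -0.43904767 -1.99366408]
```

View pics/s6c.png

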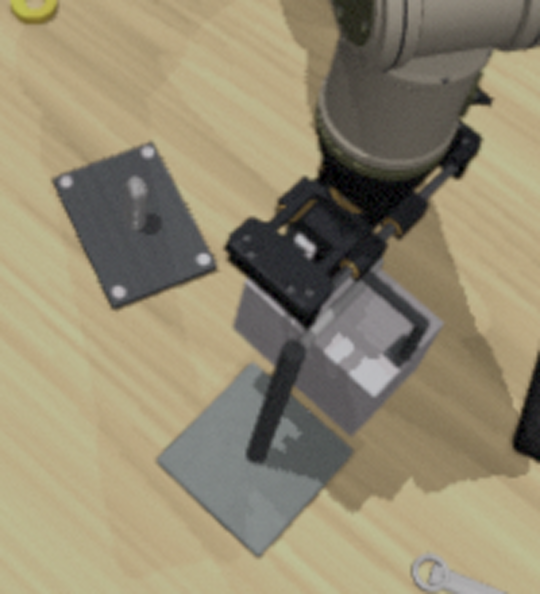

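View pics/w6.png

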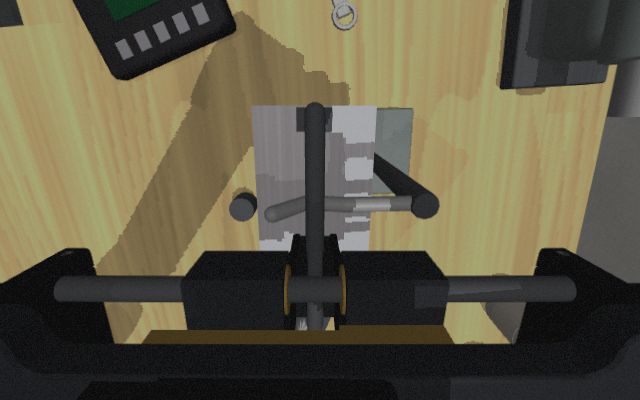

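The hook, with its tip at (270,215), is threaded under the bar. The bar crosses it at about (316,203), between the tip and the upright. Next I lower it.

{"op": "apply_moves", "data": {"increments": [{"grip": 255, "xyz": [-3, -3, 0], "rotation": [0, 0, -0.5]}, {"grip": 255, "xyz": [-3, -4, 10], "rotation": [0, 0, -0.5]}, {"grip": 255, "xyz": [-3, -4, 20], "rotation": [0, 0, -0.5]}, {"grip": 255, "xyz": [-3, -4, 29], "rotation": [0, 0, -0.5]}, {"grip": 255, "xyz": [-3, -4, 29], "rotation": [0, 0, -0.5]}]}}

```text
time: 8.05
ee_pos: [0.5307, 0.3406, 0.2375]
eef_rot: [1.0, -0.027, -0.0, 0.0]
ft_force: [2.4, -0.3, -1.5]
width: 0.0084
```

Run:
```python
from h import *
tgt([.531,.3400,.2345],-3.2); print(r.read_state()['ft_force'])
c=cam('wrist');P=cloud(c);Z=P[...,2]
m=(P[...,1]>.375)&(P[...,1]<.42)&(abs(P[...,0]-.532)<.02)&(Z>.2)
b=P[m]; print(np.percentile(b,[5,50,95],axis=0))
```

```text
now [0.5307 0.3406 0.2375] jaw yaw -3.14 t 8.05 j7 -0.99 j1 0.07 w 0.0084
 xyz [0.3, 0.6, 3.0] rot [0.0, 0.0, 0.1]
[ 2.36792092 -0.32137013 -1.52393701]
[[0.513697   0.37566682 0.25023883]
 [0.53281316 0.37843874 0.31152514]
 [0.54998057 0.41442573 0.32377607]]
```

{"op": "apply_moves", "data": {"increments": [{"grip": 255, "xyz": [0, 0, 2], "rotation": [0, 0, 0]}, {"grip": 255, "xyz": [0, 0, 4], "rotation": [0, 0, 0]}, {"grip": 255, "xyz": [0, 0, 4], "rotation": [0, 0, 0]}]}}

```text
time: 8.48
ee_pos: [0.5316, 0.341, 0.2353]
eef_rot: [1.0, -0.028, 0.001, -0.001]
ft_force: [3.7, -0.2, 5.7]
width: 0.0081
```

{"op": "apply_moves", "data": {"increments": [{"grip": 215, "xyz": [0, 0, 0], "rotation": [0, 0, 0]}, {"grip": 190, "xyz": [0, 0, 0], "rotation": [0, 0, 0]}, {"grip": 150, "xyz": [0, 0, 0], "rotation": [0, 0, 0]}, {"grip": 130, "xyz": [0, 0, 0], "rotation": [0, 0, 0]}, {"grip": 130, "xyz": [0, 0, 0], "rotation": [0, 0, 0]}]}}

```text
time: 9.1
ee_pos: [0.5315, 0.341, 0.2352]
eef_rot: [1.0, -0.028, 0.001, -0.001]
ft_force: [-0.1, 0.2, 0.2]
width: 0.0403
```

Run:
```python
from h import *
s=r.read_state(); print(s['ft_force'],s['width'])
c=cam('wrist','w7')
```

```text
[-0.14779749  0.16179352  0.23961763] 0.04034638091265138
```

View pics/w7.png

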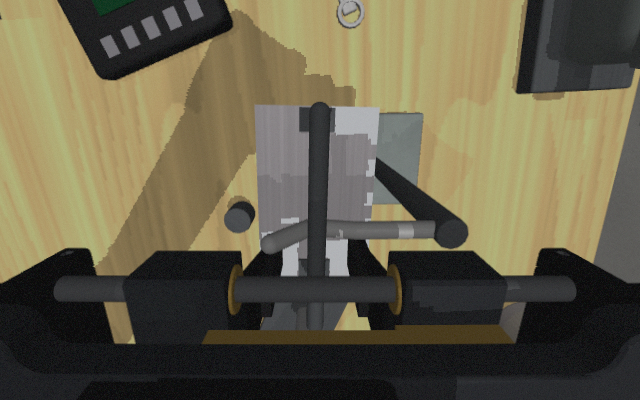

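The guard hangs with its bar at column 318, over the dip of the hook, and the fingers are clear of it. I retreat straight up.

{"op": "apply_moves", "data": {"increments": [{"grip": 130, "xyz": [0, 0, -20], "rotation": [0, 0, 0]}, {"grip": 130, "xyz": [0, 0, -50], "rotation": [0, 0, 0]}, {"grip": 130, "xyz": [0, 0, -90], "rotation": [0, 0, 0]}, {"grip": 0, "xyz": [0, 0, -120], "rotation": [0, 0, 0]}, {"grip": 0, "xyz": [0, 0, -120], "rotation": [0, 0, 0]}]}}

```text
time: 9.78
ee_pos: [0.5314, 0.3418, 0.3591]
eef_rot: [1.0, -0.028, 0.003, -0.002]
ft_force: [0.5, -0.4, -0.7]
width: 0.0552
```

Run:
```python
from h import *
c=cam('wrist','w8');P=cloud(c);Z=P[...,2]
m=(P[...,1]>.29)&(P[...,1]<.44)&(abs(P[...,0]-.532)<.02)&(Z>.235)&(Z<.265)
b=P[m]; print(np.percentile(b,[2,50,98],axis=0))
tgt([.44,.05,.37],-25.8)
c=cam('scene');
cv2.imwrite('pics/s8c.png',cv2.resize(c['img'][180:400,300:500],None,fx=2.7,fy=2.7,interpolation=cv2.INTER_CUBIC))
```

```text
[[0.51462947 0.30306166 0.24188527]
 [0.53365299 0.36211294 0.24999619]
 [0.5487025  0.42274045 0.25820217]]
now [0.5313 0.3414 0.3572] jaw yaw -3.17 t 9.82 j7 -0.95 j1 0.03 w 0.0587
 xyz [-75.0, 296.0, -14.2] rot [-0.2, -0.2, 22.6]
```

View pics/s8c.png

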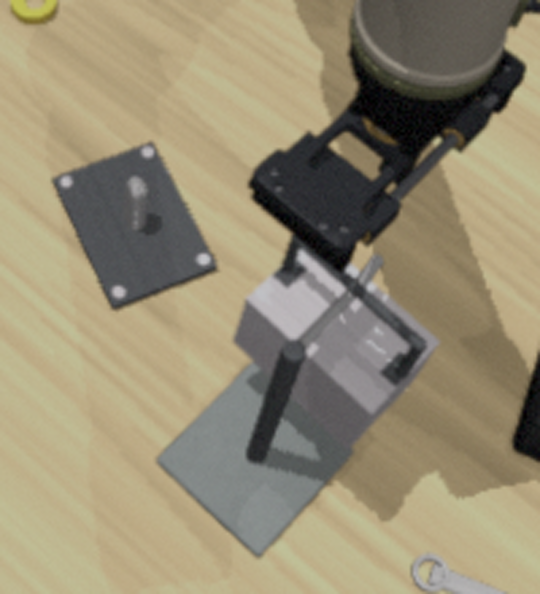

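{"op": "apply_moves", "data": {"increments": [{"grip": 0, "xyz": [-15, 55, -10], "rotation": [0, 0, 4]}, {"grip": 0, "xyz": [-30, 115, -10], "rotation": [0, 0, 9]}, {"grip": 0, "xyz": [-45, 175, -5], "rotation": [0, 0, 14]}, {"grip": 0, "xyz": [-55, 235, 30], "rotation": [0, 0, 18]}, {"grip": 0, "xyz": [-60, 292, 70], "rotation": [0, 0, 22.6]}]}}

```text
time: 10.5
ee_pos: [0.4563, 0.0627, 0.2925]
eef_rot: [0.974, -0.225, 0.002, -0.001]
ft_force: [1.1, -0.4, -1.0]
width: 0.0869
```

Run:
```python
from h import *
tgt([.462,.05,.28],-25.8)
cam('wrist','w9')
```

```text
now [0.4563 0.0627 0.2925] jaw yaw -26.02 t 10.5 j7 -0.64 j1 0.78 w 0.0869
 xyz [10.7, 9.0, 12.5] rot [-0.1, -0.2, -0.2]
```

View pics/w9.png

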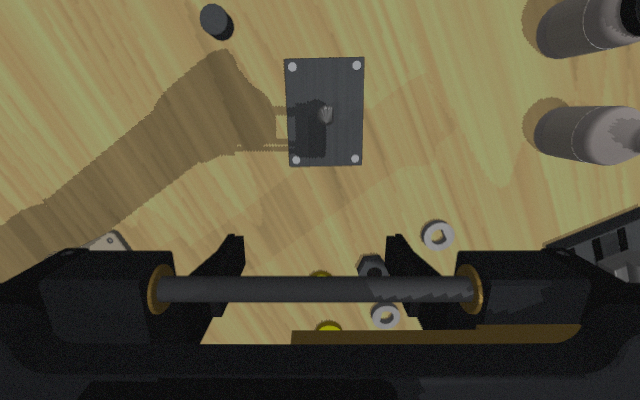

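{"op": "apply_moves", "data": {"increments": [{"grip": 0, "xyz": [5, 0, 60], "rotation": [0, 0, 0]}, {"grip": 0, "xyz": [5, 0, 90], "rotation": [0, 0, 0]}, {"grip": 0, "xyz": [5, 0, 90], "rotation": [0, 0, 0]}, {"grip": 0, "xyz": [5, 0, 90], "rotation": [0, 0, 0]}]}}

```text
time: 11.05
ee_pos: [0.4584, 0.0534, 0.1987]
eef_rot: [0.973, -0.23, -0.001, 0.001]
ft_force: [-0.5, 0.3, -0.1]
width: 0.0868
```

Run:
```python
from h import *
c=cam('wrist','w10'); np.savez('w10.npz',P=cloud(c))
P=cloud(c);Z=P[...,2]
cv2.imwrite('pics/w10c.png',cv2.resize(c['img'][20:240,230:410],None,fx=2.7,fy=2.7,interpolation=cv2.INTER_CUBIC))
near=np.hypot(P[...,0]-.5,P[...,1]-.13)<.12
m=near&(Z>.009)&(Z<.016); q=P[m][:,:2]
r_=cv2.minAreaRect((q*1000).astype(np.float32)); print('plate',r_)
m=near&(Z>.06); q=P[m]; print(len(q),np.percentile(q,[2,50,98],axis=0)); 
m=near&(Z>.079); q=P[m]; print(len(q),(q.min(0)+q.max(0))/2,np.ptp(q,axis=0),q.mean(0))
# bright screw heads on dark plate
g=cv2.cvtColor(c['img'],cv2.COLOR_BGR2GRAY)
pm=cv2.convexHull(np.argwhere(near&(Z>.009)&(Z<.016))[:,::-1].astype(np.int32)); mk=np.zeros_like(g); cv2.fillConvexPoly(mk,pm,255)
b=((g>130)&(mk>0)).astype(np.uint8); n,l,st,ce=cv2.connectedComponentsWithStats(b)
for i in range(1,n):
    if st[i,4]>8: print(ce[i],st[i,4],onplane(c,[ce[i]],.013))
```

```text
plate ((503.7203063964844, 125.4058837890625), (151.162841796875, 110.52576446533203), 65.15188598632812)
82817 [[0.40334695 0.0394609  0.2132351 ]
 [0.4737385  0.07457857 0.29019748]
 [0.54497471 0.12094017 0.3074058 ]]
82683 [0.4753025  0.07763751 0.19447934] [0.1590034  0.11577044 0.23093966] [0.47162975 0.07655854 0.28674748]
[362.95412844  41.64220183] 109 [[0.5708679  0.16537351 0.013     ]]
[278.8490566  45.       ] 106 [[0.49045916 0.20213246 0.013     ]]
[324.54716981 105.86792453] 159 [[0.5066198  0.12566928 0.013     ]]
[361.25333333 163.06666667] 75 [[0.51712505 0.0487154  0.013     ]]
[286.64 167.84] 25 [[0.43585348 0.0830272  0.013     ]]
```

View pics/w10c.png

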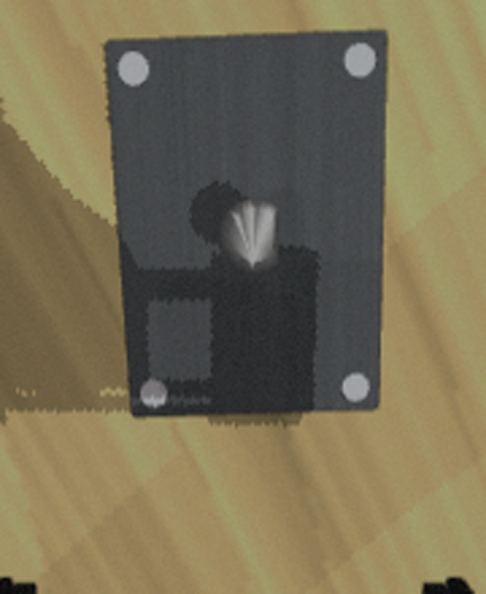

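Run:
```python
from h import *
P=np.load('w10.npz')['P'];Z=P[...,2]
a=np.radians(-24.8); X=np.array([np.cos(a),np.sin(a)]); Y=np.array([-np.sin(a),np.cos(a)])
C=np.array([.5036,.125])
def show(P):
    d=P[...,:2]-C; lx=d@X; ly=d@Y; Z=P[...,2]
    for lo,hi in((.03,.045),(.045,.06),(.06,.072),(.072,.080),(.080,.086)):
        m=(np.hypot(lx,ly)<.03)&(Z>lo)&(Z<hi)
        if m.sum()>5: print(lo,m.sum(),'x',np.round(np.percentile(lx[m],[1,25,50,75,99])*1000,1),'y',np.round(np.percentile(ly[m],[1,50,99])*1000,1))
show(P)
# normals on side: fit
print('scene'); c=cam('scene'); P2=cloud(c); show(P2)
cv2.imwrite('pics/s10c.png',cv2.resize(c['img'][210:300,310:390],None,fx=6,fy=6,interpolation=cv2.INTER_CUBIC))
for n,PP in (('scene',P2),):
    m=(np.hypot(PP[...,0]-C[0],PP[...,1]-C[1])<.12)&(PP[...,2]>.009)&(PP[...,2]<.016); print(cv2.minAreaRect((PP[m][:,:2]*1000).astype(np.float32)))
print('side'); c=cam('side'); show(cloud(c)); cv2.imwrite('pics/d10c.png',cv2.resize(c['img'][160:250,280:360],None,fx=6,fy=6,interpolation=cv2.INTER_CUBIC))
```

```text
0.072 166 x [-11.8  -8.7  -3.    4.1   7.4] y [-11.3   0.5  11.7]
0.08 334 x [-9.  -4.5 -0.9  2.5  6.1] y [-8.5  0.3  9.1]
scene
0.03 27 x [-10.8  -3.7   2.    5.2   6.4] y [-5.4  8.7 11.5]
0.045 25 x [-9.4 -2.1  3.7  5.4  6.4] y [-8.4  8.9 11.8]
0.06 19 x [-8.7 -3.4  5.2  5.9  6.5] y [-8.6  8.6 11.3]
0.072 33 x [-12.4  -5.1  -0.6   4.6   6.7] y [-8.2  5.4 11.9]
0.08 27 x [-10.3  -5.2  -1.2   2.    5.6] y [-8.7  0.2  9.7]
((502.0298156738281, 126.11982727050781), (152.14837646484375, 110.72882843017578), 65.44843292236328)
side
0.03 31 x [-9.2 -5.8  0.5  6.1  8.4] y [-15.1  -8.9   4.6]
0.045 31 x [-9.  -4.   0.6  6.2  8.5] y [-13.9  -8.5   4.5]
0.06 20 x [-8.9 -5.3  0.7  4.6  8.5] y [-15.   -8.7   7.9]
0.072 21 x [-9.1 -4.9 -1.7  4.   8.6] y [-14.5  -9.5  12.1]
0.08 18 x [-8.2 -2.6  0.5  3.3  6.8] y [-12.1  -4.    8.7]
```

View pics/s10c.png

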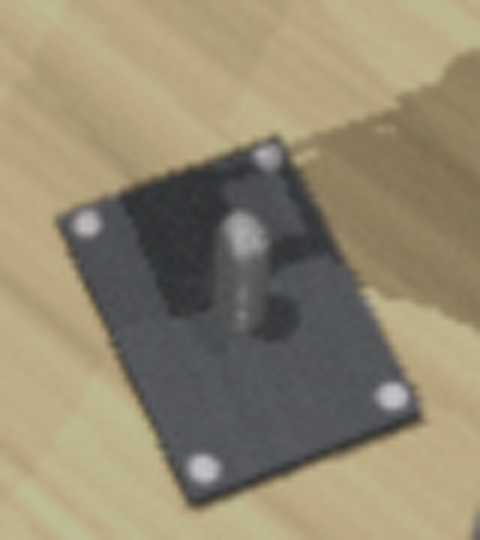

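View pics/d10c.png

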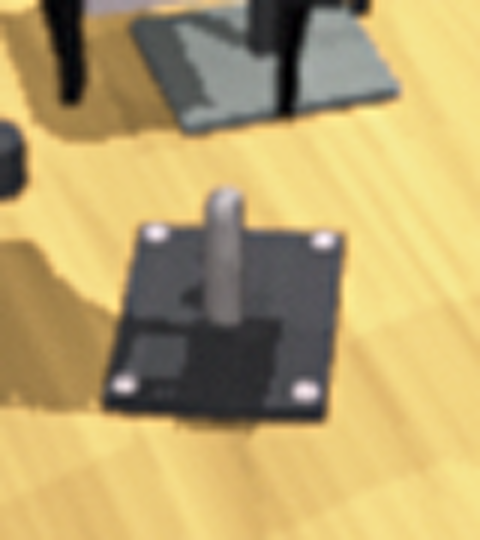

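Plate centre is (0.503, 0.1255). The post is flat on the side at -24.8° (top profile runs from -9 to +6 mm along that axis), so that is the arbor's x axis. Next I look at the collar near (0.587,-0.128) from directly above.

```bash
cat >> h.py <<'E'
def viewpose(xy,yaw,z=.13):
    a=np.radians(yaw); d=np.array([-np.sin(a),np.cos(a)])
    p=np.array(xy)-.082*d; tgt([p[0],p[1],z],yaw)
def collar(c,xy,name):
    """measure collar near xy by wrist picture; returns centre, x-axis angle"""
    P=cloud(c); Z=P[...,2]; im=c['img']
    v,u=np.mgrid[0:400,0:640]
    Q=onplane(c,np.c_[u.ravel(),v.ravel()],.013).reshape(400,640,3)[...,:2]
    near=np.hypot(Q[...,0]-xy[0],Q[...,1]-xy[1])<.045
    top=near&(Z>.0085)&(Z<.022)
    top=top.astype(np.uint8); n,l,st,ce=cv2.connectedComponentsWithStats(top)
    i=1+np.argmax(st[1:,4]); top=(l==i).astype(np.uint8)
    cs,h=cv2.findContours(top,cv2.RETR_CCOMP,cv2.CHAIN_APPROX_NONE)
    out=max([k for k,hh in zip(cs,h[0]) if hh[3]<0],key=cv2.contourArea); hole=max([k for k,hh in zip(cs,h[0]) if hh[3]>=0],key=cv2.contourArea)
    po=onplane(c,out.reshape(-1,2),.013)[:,:2]*1000; ph=onplane(c,hole.reshape(-1,2),.013)[:,:2]*1000
    (ctr,rad)=cv2.minEnclosingCircle(po.astype(np.float32))
    A=np.c_[2*po,np.ones(len(po))]; s=np.linalg.lstsq(A,(po**2).sum(1),rcond=None)[0]; cc=s[:2]; R0=np.sqrt(s[2]+cc@cc)
    d=ph-cc; rr=np.hypot(*d.T); ang=np.degrees(np.arctan2(d[:,1],d[:,0]))
    # smooth radius profile
    b=np.array([np.median(rr[np.abs((ang-k+180)%360-180)<20]) if (np.abs((ang-k+180)%360-180)<20).any() else np.nan for k in range(0,360,10)])
    k=10*np.nanargmin(b)
    for it in range(3):
        sel=(np.abs((ang-k+180)%360-180)<36)
        q=d[sel]; mu=q.mean(0); nrm=np.linalg.svd(q-mu)[2][1]
        if nrm@mu<0: nrm=-nrm
        k=np.degrees(np.arctan2(nrm[1],nrm[0]))
    print(name,'centre',np.round(cc,1),'enc',np.round(ctr,1),'Rout',round(R0,1),round(rad,1),'hole r prof',np.round(b[::3],1),'flat dist',round(nrm@mu,1),'X angle',round(k,1),'resid',round(np.std((q-mu)@nrm),2),'px',np.round(proj(c,[[cc[0]/1e3,cc[1]/1e3,.013]])[0]))
    px=proj(c,[[cc[0]/1e3,cc[1]/1e3,.013]])[0].astype(int)
    e=proj(c,[[cc[0]/1e3+.03*np.cos(np.radians(k)),cc[1]/1e3+.03*np.sin(np.radians(k)),.013]])[0]
    o=im.copy(); x0,y0=max(px[0]-60,0),max(px[1]-60,0)
    cr=cv2.resize(o[y0:y0+120,x0:x0+120],None,fx=4,fy=4,interpolation=cv2.INTER_CUBIC)
    cv2.line(cr,tuple(int(4*t) for t in (px-[x0,y0])),tuple(int(4*t) for t in (e-[x0,y0])),(0,0,255),1)
    cv2.imwrite('pics/'+name+'.png',cr)
    return cc/1000,k
E
python3 - <<'E'
from h import *
viewpose((.587,-.128),-26)
E
```

```text
now [0.4586 0.0532 0.1988] jaw yaw -26.65 t 11.2 j7 -0.71 j1 0.76 w 0.0869
 xyz [197.0, 186.2, 69.0] rot [0.1, 0.1, -0.6]
```

{"op": "apply_moves", "data": {"increments": [{"grip": 0, "xyz": [40, 45, 0], "rotation": [0, 0, 0]}, {"grip": 0, "xyz": [85, 90, 10], "rotation": [0, 0, 0]}, {"grip": 0, "xyz": [130, 135, 35], "rotation": [0, 0, 0]}, {"grip": 0, "xyz": [170, 170, 55], "rotation": [0, 0, 0]}, {"grip": 0, "xyz": [197, 186, 69], "rotation": [0, 0, 0]}]}}

```text
time: 11.82
ee_pos: [0.5514, -0.2056, 0.1294]
eef_rot: [0.973, -0.232, -0.001, 0.001]
ft_force: [0.2, 0.7, -0.1]
width: 0.087
```

{"op": "apply_moves", "data": {"increments": [{"grip": 0, "xyz": [0, 0, 0], "rotation": [0, 0, 0]}, {"grip": 0, "xyz": [0, 0, 0], "rotation": [0, 0, 0]}]}}

```text
time: 12.08
ee_pos: [0.5518, -0.205, 0.1302]
eef_rot: [0.973, -0.232, -0.0, 0.001]
ft_force: [-0.3, 0.8, 0.1]
width: 0.0869
```

Run:
```python
from h import *
c=cam('wrist','w11'); collar(c,(.587,-.128),'cE')
viewpose((.587,-.128),-26)
```

```text
cE centre [ 589.  -128.6] enc [ 589.  -128.6] Rout 24.7 25.1 hole r prof [ 9.9 10.8 13.6 13.6 13.5 13.5 13.6 13.6 13.6 13.7 13.5 11.6] flat dist 9.5 X angle 3.9 resid 0.21 px [313. 106.]
now [ 0.5518 -0.2045  0.1305] jaw yaw -26.81 t 12.12 j7 -0.42 j1 0.88 w 0.0868
 xyz [-2.0, -2.2, 0.5] rot [0.2, -0.0, -0.8]
```

View pics/w11.png

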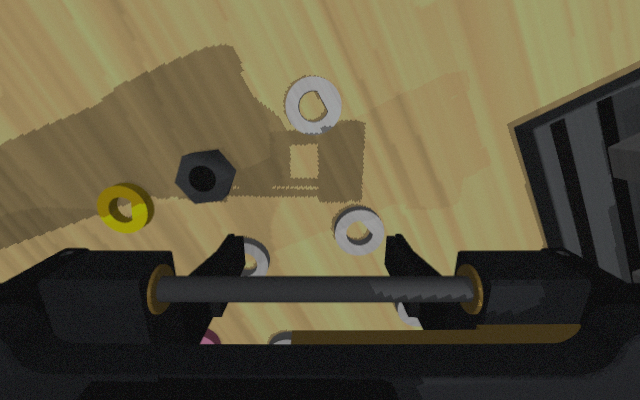

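View pics/cE.png

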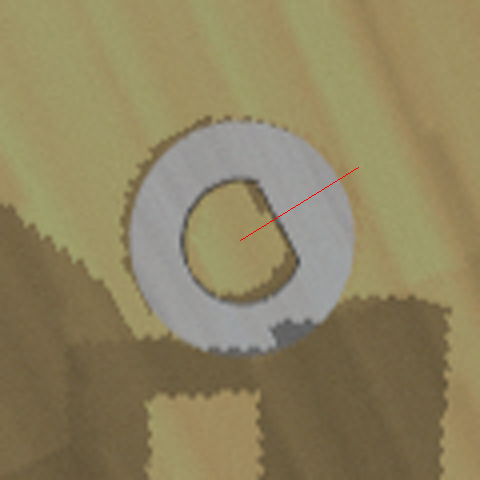

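Run:
```python
from h import *
tgt([.589,-.1286,.012],-26.8)
```

```text
now [ 0.5518 -0.2045  0.1305] jaw yaw -26.81 t 12.12 j7 -0.42 j1 0.88 w 0.0868
 xyz [-1.1, -84.9, 118.2] rot [0.2, -0.0, -0.0]
```

{"op": "apply_moves", "data": {"increments": [{"grip": 0, "xyz": [-1, -45, 0], "rotation": [0, 0, 0]}, {"grip": 0, "xyz": [-1, -85, 30], "rotation": [0.2, 0, 0]}, {"grip": 0, "xyz": [-1, -85, 60], "rotation": [0.2, 0, 0]}, {"grip": 0, "xyz": [-1, -85, 80], "rotation": [0.2, 0, 0]}, {"grip": 0, "xyz": [-1, -85, 80], "rotation": [0.2, 0, 0]}]}}

```text
time: 12.75
ee_pos: [0.5883, -0.1286, 0.0496]
eef_rot: [0.973, -0.232, -0.001, -0.0]
ft_force: [0.4, -0.7, 0.7]
width: 0.0869
```

Run:
```python
from h import *
tgt([.589,-.1286,.012],-26.8)
```

```text
now [ 0.5883 -0.1286  0.0496] jaw yaw -26.82 t 12.75 j7 -0.62 j1 0.71 w 0.0869
 xyz [0.7, -0.3, 37.6] rot [0.0, 0.1, -0.0]
```

{"op": "apply_moves", "data": {"increments": [{"grip": 0, "xyz": [0.7, 0, 20], "rotation": [0, 0, 0]}, {"grip": 0, "xyz": [0.7, 0, 37], "rotation": [0, 0, 0]}, {"grip": 60, "xyz": [0.7, 0, 37], "rotation": [0, 0, 0]}, {"grip": 255, "xyz": [0.7, 0, 37], "rotation": [0, 0, 0]}, {"grip": 255, "xyz": [0.7, 0, 37], "rotation": [0, 0, 0]}], "squeeze": 30}}

```text
time: 13.38
ee_pos: [0.5893, -0.1289, 0.0133]
eef_rot: [0.973, -0.232, -0.0, -0.0]
ft_force: [-0.1, 0.1, 0.4]
width: 0.0645
```

{"op": "apply_moves", "data": {"increments": [{"grip": 255, "xyz": [0, 0, 0], "rotation": [0, 0, 0]}, {"grip": 255, "xyz": [0, 0, 0], "rotation": [0, 0, 0]}, {"grip": 255, "xyz": [0, 0, 0], "rotation": [0, 0, 0]}], "squeeze": 30}}

```text
time: 13.75
ee_pos: [0.5896, -0.1289, 0.0137]
eef_rot: [0.973, -0.232, 0.0, -0.0]
ft_force: [-0.1, 0.6, 3.5]
width: 0.0487
```

{"op": "apply_moves", "data": {"increments": [{"grip": 255, "xyz": [0, 0, -15], "rotation": [0, 0, 0]}, {"grip": 255, "xyz": [0, 0, -45], "rotation": [0, 0, 0]}, {"grip": 255, "xyz": [0, 0, -80], "rotation": [0, 0, 0]}, {"grip": 255, "xyz": [0, 0, -110], "rotation": [0, 0, 0]}, {"grip": 255, "xyz": [0, 0, -115], "rotation": [0, 0, 0]}]}}

```text
time: 14.38
ee_pos: [0.5907, -0.1289, 0.1314]
eef_rot: [0.973, -0.232, 0.002, 0.0]
ft_force: [0.2, -0.6, -1.7]
width: 0.0487
```

Run:
```python
from h import *
tgt([.503,.1255,.118],-55.5)
cam('scene','s14')
```

```text
now [ 0.5907 -0.1289  0.1314] jaw yaw -26.82 t 14.38 j7 -0.57 j1 0.74 w 0.0487
 xyz [-193.1, -187.5, 12.8] rot [-0.1, -0.2, 28.7]
```

{"op": "apply_moves", "data": {"increments": [{"grip": 255, "xyz": [-40, -40, 0], "rotation": [0, 0, 6]}, {"grip": 255, "xyz": [-80, -80, 0], "rotation": [0, 0, 12]}, {"grip": 255, "xyz": [-120, -120, 2], "rotation": [0, 0, 18]}, {"grip": 255, "xyz": [-160, -155, 5], "rotation": [0, 0, 24]}, {"grip": 255, "xyz": [-193, -187, 10], "rotation": [0, 0, 28.7]}]}}

```text
time: 15.05
ee_pos: [0.5007, 0.1265, 0.119]
eef_rot: [0.884, -0.467, 0.001, 0.0]
ft_force: [-0.1, 0.6, -1.4]
width: 0.0485
```

Run:
```python
from h import *
tgt([.503,.1255,.105],-55.5)
```

```text
now [0.5007 0.1265 0.119 ] jaw yaw -55.65 t 15.05 j7 -1.5 j1 0.4 w 0.0485
 xyz [2.1, -1.3, 14.1] rot [-0.0, -0.1, -0.1]
```

{"op": "apply_moves", "data": {"increments": [{"grip": 255, "xyz": [2, -1.3, 0], "rotation": [0, 0, 0]}, {"grip": 255, "xyz": [2, -1.3, 10], "rotation": [0, 0, 0]}, {"grip": 255, "xyz": [2, -1.3, 20], "rotation": [0, 0, 0]}, {"grip": 255, "xyz": [2, -1.3, 20], "rotation": [0, 0, 0]}]}}

```text
time: 15.55
ee_pos: [0.5024, 0.1244, 0.0977]
eef_rot: [0.884, -0.467, -0.0, 0.001]
ft_force: [-0.1, 0.6, -2.3]
width: 0.0488
```

Run:
```python
from h import *
tgt([.503,.1255,.085],-55.5)
for n,sl in(('scene',np.s_[190:300,290:400]),('side',np.s_[140:250,260:380])):
    c=cam(n); cv2.imwrite('pics/%s15.png'%n,cv2.resize(c['img'][sl],None,fx=5,fy=5,interpolation=cv2.INTER_CUBIC))
```

```text
now [0.5024 0.1244 0.0977] jaw yaw -55.73 t 15.55 j7 -1.51 j1 0.39 w 0.0488
 xyz [-0.6, -1.1, 12.7] rot [0.1, -0.0, -0.2]
```

View pics/scene15.png

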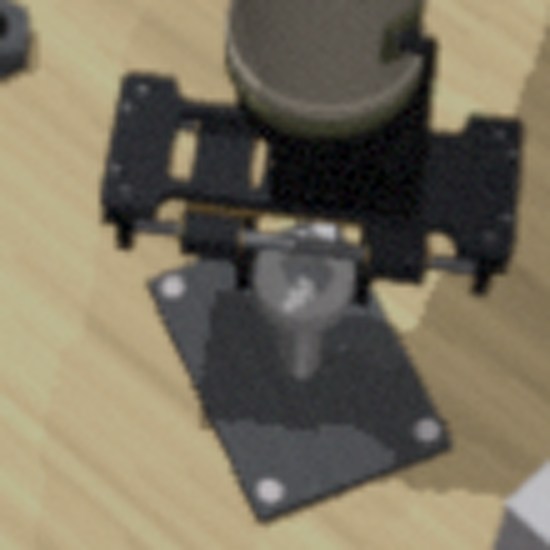

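View pics/side15.png

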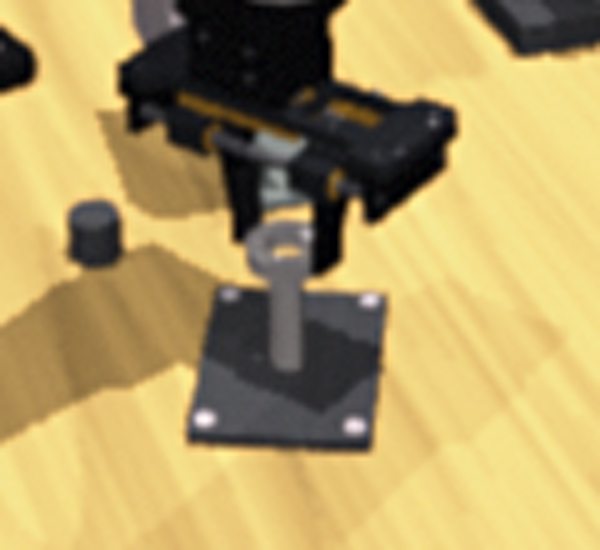

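The collar sits right above the post in both views. I lower it while watching the force.

{"op": "apply_moves", "data": {"increments": [{"grip": 255, "xyz": [-0.5, -1, 3], "rotation": [0, 0, 0]}, {"grip": 255, "xyz": [-0.5, -1, 7], "rotation": [0, 0, 0]}, {"grip": 255, "xyz": [-0.5, -1, 11], "rotation": [0, 0, 0]}, {"grip": 255, "xyz": [-0.5, -1, 15], "rotation": [0, 0, 0]}]}}

```text
time: 16.15
ee_pos: [0.5035, 0.126, 0.0835]
eef_rot: [0.884, -0.467, 0.0, 0.0]
ft_force: [-0.5, -0.3, -0.9]
width: 0.0485
```

{"op": "apply_moves", "data": {"increments": [{"grip": 255, "xyz": [0, 0, 10], "rotation": [0, 0, 0]}, {"grip": 255, "xyz": [0, 0, 22], "rotation": [0, 0, 0]}, {"grip": 255, "xyz": [0, 0, 34], "rotation": [0, 0, 0]}, {"grip": 255, "xyz": [0, 0, 45], "rotation": [0, 0, 0]}, {"grip": 255, "xyz": [0, 0, 52], "rotation": [0, 0, 0]}]}}

```text
time: 16.77
ee_pos: [0.5033, 0.126, 0.0306]
eef_rot: [0.884, -0.467, 0.0, 0.0]
ft_force: [1.5, 0.6, -1.4]
width: 0.0488
```

{"op": "apply_moves", "data": {"increments": [{"grip": 255, "xyz": [0, 0, 3], "rotation": [0, 0, 0]}, {"grip": 255, "xyz": [0, 0, 5.5], "rotation": [0, 0, 0]}, {"grip": 255, "xyz": [0, 0, 5.5], "rotation": [0, 0, 0]}]}}

```text
time: 17.15
ee_pos: [0.5034, 0.126, 0.0257]
eef_rot: [0.884, -0.467, 0.0, 0.001]
ft_force: [-2.6, -1.2, 4.1]
width: 0.0491
```

{"op": "apply_moves", "data": {"increments": [{"grip": 80, "xyz": [0, 0, 0], "rotation": [0, 0, 0]}, {"grip": 50, "xyz": [0, 0, 0], "rotation": [0, 0, 0]}, {"grip": 20, "xyz": [0, 0, 0], "rotation": [0, 0, 0]}, {"grip": 0, "xyz": [0, 0, -30], "rotation": [0, 0, 0]}, {"grip": 0, "xyz": [0, 0, -80], "rotation": [0, 0, 0]}]}}

```text
time: 17.77
ee_pos: [0.5023, 0.1258, 0.1054]
eef_rot: [0.884, -0.467, -0.001, 0.001]
ft_force: [0.7, -0.1, 0.6]
width: 0.0851
```

{"op": "apply_moves", "data": {"increments": [{"grip": 0, "xyz": [0, 20, -60], "rotation": [0, 0, 0]}, {"grip": 0, "xyz": [0, 75, -70], "rotation": [0, 0, 0]}, {"grip": 0, "xyz": [0, 75, -70], "rotation": [0, 0, 0]}, {"grip": 0, "xyz": [0, 75, -70], "rotation": [0, 0, 0]}]}}

```text
time: 18.27
ee_pos: [0.4409, 0.0834, 0.1759]
eef_rot: [0.884, -0.467, -0.0, 0.001]
ft_force: [-0.4, 0.9, -0.4]
width: 0.0873
```

```bash
cat >> h.py <<'E'
def postview(c,n,C=(.503,.1255)):
    P=cloud(c); a=np.radians(-24.8); X=np.array([np.cos(a),np.sin(a)]); Y=np.array([-np.sin(a),np.cos(a)])
    d=P[...,:2]-C; lx=d@X; ly=d@Y; Z=P[...,2]; rr=np.hypot(lx,ly)
    m=(rr>.0145)&(rr<.026)&(Z<.09)
    print('ring z pct',np.round(np.percentile(Z[m],[5,25,50,75,95])*1000,1))
    zt=np.median(Z[m&(Z>.018)]) if (m&(Z>.018)).any() else 0
    t=(rr<.035)&(abs(Z-zt)<.004)&(rr>.013); q=P[t][:,:2]*1000
    if len(q): print('ring',np.round(cv2.minEnclosingCircle(q.astype(np.float32)),1) if 0 else cv2.minEnclosingCircle(q.astype(np.float32)),'z',zt)
    if t.sum()>50:
        A=np.c_[P[t]-[C[0],C[1],0]]; k=np.linalg.lstsq(np.c_[A[:,:2],np.ones(len(A))],A[:,2],rcond=None)[0]; print('tilt',np.round(k[:2],3))
    t=(rr<.013)&(Z>.079)&(Z<.088)
    print('post top x',np.round(np.percentile(lx[t],[1,50,99])*1000,1),'y',np.round(np.percentile(ly[t],[1,50,99])*1000,1))
    px=proj(c,[[C[0],C[1],.04]])[0].astype(int); x0,y0=max(px[0]-60,0),max(px[1]-60,0)
    cv2.imwrite('pics/'+n+'.png',cv2.resize(c['img'][y0:y0+120,x0:x0+120],None,fx=4,fy=4,interpolation=cv2.INTER_CUBIC))
E
python3 - <<'E'
from h import *
c=cam('wrist','w17'); postview(c,'p17'); viewpose((.575,-.258),-30); viewpose((.503,.1255),-30,.2)
s=cam('scene','s17'); P=cloud(s);
E
```

```text
ring z pct [24.2 25.  25.5 26.  26.7]
ring ((503.4154357910156, 125.8548583984375), 25.03288459777832) z 0.025509538109069252
tilt [-0.001  0.002]
post top x [-8.9 -0.3  7.1] y [-9.2  0.1  9.3]
now [0.4409 0.084  0.1755] jaw yaw -55.67 t 18.32 j7 -1.27 j1 0.59 w 0.0868
 xyz [393.6, 155.9, 45.6] rot [0.2, 0.1, -25.7]
now [0.4409 0.084  0.1755] jaw yaw -55.67 t 18.32 j7 -1.27 j1 0.59 w 0.0868
 xyz [36.2, -0.7, -24.5] rot [0.2, 0.1, -25.7]
```

View pics/p17.png

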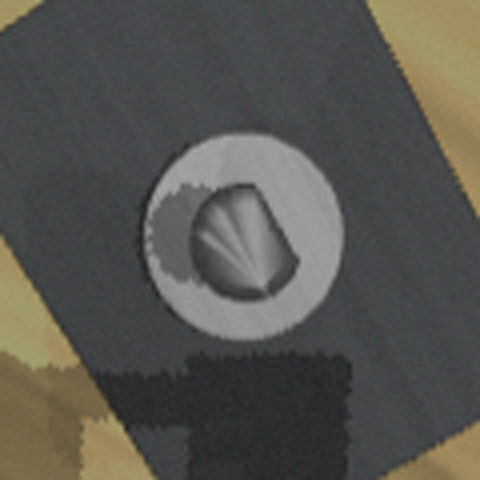

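View pics/s17.png

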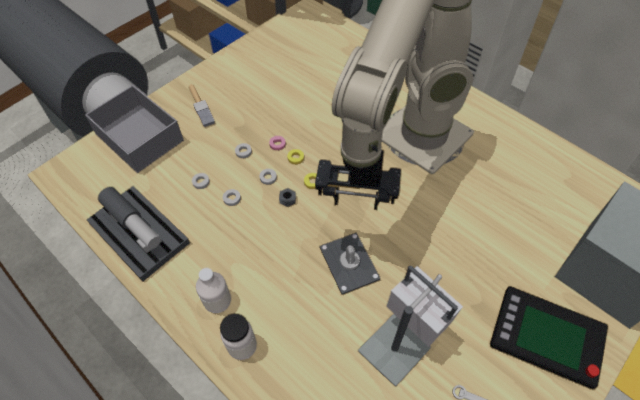

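The first collar is home: ring top at 25.5 mm, level, flat against flat. Next is the collar near (0.575,-0.258).

{"op": "apply_moves", "data": {"increments": [{"grip": 0, "xyz": [55, 25, 0], "rotation": [0, 0, 0]}, {"grip": 0, "xyz": [112, 45, 0], "rotation": [0, 0, -5]}, {"grip": 0, "xyz": [170, 65, 0], "rotation": [0, 0, -10]}, {"grip": 0, "xyz": [228, 90, 10], "rotation": [0, 0, -15]}, {"grip": 0, "xyz": [286, 115, 20], "rotation": [0, 0, -20]}]}}

```text
time: 19.0
ee_pos: [0.5078, -0.2151, 0.1541]
eef_rot: [0.953, -0.304, -0.002, 0.0]
ft_force: [1.7, 0.6, 0.4]
width: 0.0866
```

Run:
```python
from h import *
viewpose((.575,-.258),-30)
```

```text
now [ 0.5078 -0.2151  0.1541] jaw yaw -35.39 t 19.0 j7 -0.44 j1 0.86 w 0.0866
 xyz [87.4, 77.6, 23.8] rot [0.1, 0.3, -5.4]
```

{"op": "apply_moves", "data": {"increments": [{"grip": 0, "xyz": [44, 40, 12], "rotation": [0, 0.3, -3]}, {"grip": 0, "xyz": [87, 77, 24], "rotation": [0, 0.3, -5.4]}, {"grip": 0, "xyz": [87, 77, 24], "rotation": [0, 0.3, -5.4]}, {"grip": 0, "xyz": [87, 77, 24], "rotation": [0, 0.3, -5.4]}, {"grip": 0, "xyz": [87, 77, 24], "rotation": [0, 0.3, -5.4]}]}}

```text
time: 19.62
ee_pos: [0.5348, -0.3264, 0.1297]
eef_rot: [0.966, -0.258, 0.0, 0.0]
ft_force: [-0.2, 0.4, 0.7]
width: 0.0872
```

```bash
cat >> h.py <<'E'
AX=-24.8; ARB=(.5034,.1258)
def plan(xy,phi):
    s=r.read_state(); x=R.from_quat(s['eef_rot']).as_matrix()[:,0]; now=np.degrees(np.arctan2(x[1],x[0]))
    turn=(AX-phi+180)%360-180
    azp=np.degrees(np.arctan2(xy[1],xy[0])); aza=14
    print('turn',round(turn,1),'pick yaw now',round(now,1),'rel pick',round(now-azp),'rel place',round(now+turn-aza),'place yaw',round(now+turn,1))
    tgt([xy[0],xy[1],.0125],now)
E
python3 - <<'E'
from h import *
c=cam('wrist','w19'); cc,k=collar(c,(.575,-.258),'cD'); plan(cc,k)
E
```

```text
cD centre [ 575.2 -258.7] enc [ 575.2 -258.7] Rout 24.7 25.1 hole r prof [ 9.9 10.  13.3 13.6 13.7 13.5 13.7 13.7 13.6 13.6 13.5 13.4] flat dist 9.5 X angle 13.2 resid 0.17 px [316. 114.]
turn -38.0 pick yaw now -29.9 rel pick -6 rel place -82 place yaw -67.8
now [ 0.5347 -0.3267  0.13  ] jaw yaw -29.86 t 19.68 j7 -0.23 j1 0.92 w 0.0871
 xyz [1.2, -79.3, 117.4] rot [0.1, -0.0, -0.0]
```

View pics/cD.png

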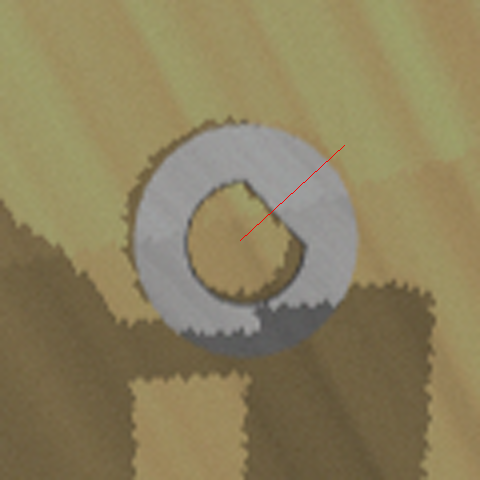

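{"op": "apply_moves", "data": {"increments": [{"grip": 0, "xyz": [1.2, -45, 0], "rotation": [0, 0, 0]}, {"grip": 0, "xyz": [1.2, -79, 30], "rotation": [0, 0, 0]}, {"grip": 0, "xyz": [1.2, -79, 65], "rotation": [0, 0, 0]}, {"grip": 0, "xyz": [1.2, -79, 80], "rotation": [0, 0, 0]}, {"grip": 0, "xyz": [1.2, -79, 80], "rotation": [0, 0, 0]}]}}

```text
time: 20.3
ee_pos: [0.5745, -0.259, 0.0496]
eef_rot: [0.966, -0.258, -0.0, 0.001]
ft_force: [-0.5, -0.5, 0.7]
width: 0.0867
```

Run:
```python
from h import *
tgt([.5752,-.2587,.0125],-29.9)
```

```text
now [ 0.5745 -0.259   0.0496] jaw yaw -29.88 t 20.3 j7 -0.4 j1 0.78 w 0.0867
 xyz [0.5, -0.7, 37.1] rot [0.1, 0.0, 0.0]
```

{"op": "apply_moves", "data": {"increments": [{"grip": 0, "xyz": [0.5, -0.7, 20], "rotation": [0, 0, 0]}, {"grip": 0, "xyz": [0.5, -0.7, 37], "rotation": [0, 0, 0]}, {"grip": 60, "xyz": [0.5, -0.7, 37], "rotation": [0, 0, 0]}, {"grip": 255, "xyz": [0.5, -0.7, 37], "rotation": [0, 0, 0]}, {"grip": 255, "xyz": [0.5, -0.7, 37], "rotation": [0, 0, 0]}], "squeeze": 30}}

```text
time: 20.92
ee_pos: [0.5757, -0.2588, 0.0133]
eef_rot: [0.966, -0.258, 0.0, 0.001]
ft_force: [0.8, -0.4, 0.6]
width: 0.0647
```

{"op": "apply_moves", "data": {"increments": [{"grip": 255, "xyz": [0, 0, 0], "rotation": [0, 0, 0]}, {"grip": 255, "xyz": [0, 0, 0], "rotation": [0, 0, 0]}, {"grip": 255, "xyz": [0, 0, 0], "rotation": [0, 0, 0]}]}}

```text
time: 21.3
ee_pos: [0.576, -0.259, 0.0138]
eef_rot: [0.966, -0.258, 0.0, 0.001]
ft_force: [-0.2, 1.1, 3.5]
width: 0.0486
```

{"op": "apply_moves", "data": {"increments": [{"grip": 255, "xyz": [0, 0, -15], "rotation": [0, 0, 0]}, {"grip": 255, "xyz": [0, 0, -45], "rotation": [0, 0, 0]}, {"grip": 255, "xyz": [0, 0, -80], "rotation": [0, 0, 0]}, {"grip": 255, "xyz": [0, 0, -115], "rotation": [0, 0, 0]}, {"grip": 255, "xyz": [0, 0, -120], "rotation": [0, 0, 0]}]}}

```text
time: 21.92
ee_pos: [0.5774, -0.259, 0.1373]
eef_rot: [0.966, -0.258, 0.003, 0.001]
ft_force: [0.4, -0.4, -1.7]
width: 0.0491
```

Run:
```python
from h import *
tgt([.5034,.1258,.12],-67.9)
```

```text
now [ 0.5774 -0.259   0.1373] jaw yaw -29.88 t 21.93 j7 -0.37 j1 0.81 w 0.0491
 xyz [-255.9, -296.9, 15.5] rot [-0.1, -0.3, 38.0]
```

{"op": "apply_moves", "data": {"increments": [{"grip": 255, "xyz": [-36, -42, 0], "rotation": [0, 0, 5]}, {"grip": 255, "xyz": [-73, -85, 0], "rotation": [0, 0, 11]}, {"grip": 255, "xyz": [-110, -128, 0], "rotation": [0, 0, 17]}, {"grip": 255, "xyz": [-147, -170, 0], "rotation": [0, 0, 23]}, {"grip": 255, "xyz": [-183, -212, 3], "rotation": [0, 0, 29]}]}}

```text
time: 22.55
ee_pos: [0.5234, 0.0176, 0.1329]
eef_rot: [0.87, -0.493, 0.003, 0.001]
ft_force: [0.5, 0.0, -1.7]
width: 0.0483
```

Run:
```python
from h import *
tgt([.5034,.1258,.12],-67.9)
```

```text
now [0.5234 0.0176 0.1329] jaw yaw -59.07 t 22.55 j7 -1.3 j1 0.49 w 0.0483
 xyz [-103.2, -38.4, 12.4] rot [-0.1, -0.3, 8.8]
```

{"op": "apply_moves", "data": {"increments": [{"grip": 255, "xyz": [-45, -18, 5], "rotation": [0, -0.3, 4]}, {"grip": 255, "xyz": [-85, -32, 10], "rotation": [0, -0.3, 7]}, {"grip": 255, "xyz": [-103, -38, 12], "rotation": [0, -0.3, 8.8]}, {"grip": 255, "xyz": [-103, -38, 12], "rotation": [0, -0.3, 8.8]}, {"grip": 255, "xyz": [-103, -38, 12], "rotation": [0, -0.3, 8.8]}]}}

```text
time: 23.18
ee_pos: [0.5032, 0.1242, 0.1202]
eef_rot: [0.83, -0.558, 0.001, -0.0]
ft_force: [1.1, -0.6, -1.9]
width: 0.0485
```

Run:
```python
from h import *
tgt([.5034,.1258,.083],-67.9)
```

```text
now [0.5032 0.1242 0.1202] jaw yaw -67.9 t 23.18 j7 -1.67 j1 0.31 w 0.0485
 xyz [-1.4, -0.7, 37.2] rot [-0.1, -0.0, 0.0]
```

{"op": "apply_moves", "data": {"increments": [{"grip": 255, "xyz": [-1.4, -0.7, 8], "rotation": [0, 0, 0]}, {"grip": 255, "xyz": [-1.4, -0.7, 16], "rotation": [0, 0, 0]}, {"grip": 255, "xyz": [-1.4, -0.7, 24], "rotation": [0, 0, 0]}, {"grip": 255, "xyz": [-1.4, -0.7, 31], "rotation": [0, 0, 0]}, {"grip": 255, "xyz": [-1.4, -0.7, 37], "rotation": [0, 0, 0]}]}}

```text
time: 23.8
ee_pos: [0.5033, 0.1257, 0.0826]
eef_rot: [0.83, -0.558, 0.001, -0.0]
ft_force: [-0.4, -0.4, -0.9]
width: 0.0486
```

{"op": "apply_moves", "data": {"increments": [{"grip": 255, "xyz": [0, 0, 12], "rotation": [0, 0, 0]}, {"grip": 255, "xyz": [0, 0, 24], "rotation": [0, 0, 0]}, {"grip": 255, "xyz": [0, 0, 34], "rotation": [0, 0, 0]}, {"grip": 255, "xyz": [0, 0, 40], "rotation": [0, 0, 0]}, {"grip": 255, "xyz": [0, 0, 44.5], "rotation": [0, 0, 0]}]}}

```text
time: 24.42
ee_pos: [0.5035, 0.1258, 0.0383]
eef_rot: [0.83, -0.558, 0.001, -0.0]
ft_force: [-15.1, -5.1, 44.5]
width: 0.0485
```

That contact reached 44 N, firmer than I wanted. I ease off by half a millimetre and release.

{"op": "apply_moves", "data": {"increments": [{"grip": 255, "xyz": [0, 0, -0.5], "rotation": [0, 0, 0]}, {"grip": 80, "xyz": [0, 0, -0.5], "rotation": [0, 0, 0]}, {"grip": 30, "xyz": [0, 0, -0.5], "rotation": [0, 0, 0]}, {"grip": 0, "xyz": [0, 0, -1], "rotation": [0, 0, 0]}, {"grip": 0, "xyz": [0, 0, -30], "rotation": [0, 0, 0]}]}}

```text
time: 25.05
ee_pos: [0.5021, 0.1254, 0.0671]
eef_rot: [0.83, -0.558, -0.001, 0.001]
ft_force: [0.8, 0.0, -0.7]
width: 0.0806
```

{"op": "apply_moves", "data": {"increments": [{"grip": 0, "xyz": [0, 0, -50], "rotation": [0, 0, 0]}, {"grip": 0, "xyz": [0, 35, -105], "rotation": [0, 0, -5]}, {"grip": 0, "xyz": [0, 75, -110], "rotation": [0, 0, -10]}, {"grip": 0, "xyz": [0, 75, -110], "rotation": [0, 0, -10]}, {"grip": 0, "xyz": [0, 75, -110], "rotation": [0, 0, -10]}]}}

```text
time: 25.68
ee_pos: [0.4333, 0.0972, 0.1774]
eef_rot: [0.875, -0.485, -0.0, 0.001]
ft_force: [0.2, -0.8, -0.2]
width: 0.0873
```

Run:
```python
from h import *
c=cam('wrist','w24'); postview(c,'p24'); viewpose((.449,-.237),-40)
```

```text
ring z pct [37.3 38.1 38.5 39.  39.7]
ring ((503.69696044921875, 125.53311920166016), 25.11895179748535) z 0.03852008818695479
tilt [-0. -0.]
post top x [-8.9 -0.4  6.9] y [-9.3  0.3  9.5]
now [0.4333 0.0975 0.1771] jaw yaw -57.93 t 25.73 j7 -1.33 j1 0.46 w 0.0868
 xyz [317.0, 242.2, 47.3] rot [0.1, 0.1, -17.9]
```

View pics/p24.png

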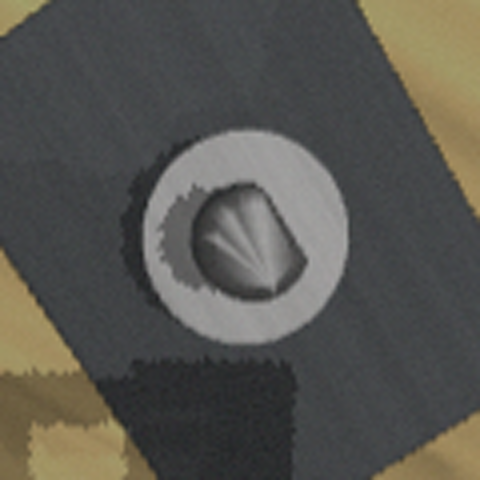

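The second collar is home too: ring top at 38.5 mm, no tilt. Next is the collar near (0.449,-0.237).

{"op": "apply_moves", "data": {"increments": [{"grip": 0, "xyz": [50, 38, 0], "rotation": [0, 0, 0]}, {"grip": 0, "xyz": [98, 75, 0], "rotation": [0, 0, -4]}, {"grip": 0, "xyz": [146, 112, 0], "rotation": [0, 0, -8]}, {"grip": 0, "xyz": [194, 149, 10], "rotation": [0, 0, -12]}, {"grip": 0, "xyz": [242, 185, 25], "rotation": [0, 0, -15]}]}}

```text
time: 26.35
ee_pos: [0.4055, -0.2078, 0.1516]
eef_rot: [0.931, -0.365, -0.001, 0.0]
ft_force: [1.3, -0.7, -0.5]
width: 0.087
```

Run:
```python
from h import *
viewpose((.449,-.237),-40)
```

```text
now [ 0.4055 -0.2078  0.1516] jaw yaw -42.81 t 26.35 j7 -0.39 j1 0.78 w 0.087
 xyz [55.8, 73.7, 21.7] rot [0.1, 0.1, -2.8]
```

{"op": "apply_moves", "data": {"increments": [{"grip": 0, "xyz": [30, 40, 12], "rotation": [0, 0, -3]}, {"grip": 0, "xyz": [56, 74, 22], "rotation": [0, 0, -3]}, {"grip": 0, "xyz": [56, 74, 22], "rotation": [0, 0, -3]}, {"grip": 0, "xyz": [56, 74, 22], "rotation": [0, 0, -3]}, {"grip": 0, "xyz": [56, 74, 22], "rotation": [0, 0, -3]}]}}

```text
time: 26.98
ee_pos: [0.397, -0.2989, 0.1296]
eef_rot: [0.941, -0.339, -0.001, 0.0]
ft_force: [0.6, 0.1, -0.2]
width: 0.0869
```

Run:
```python
from h import *
c=cam('wrist','w26'); cc,k=collar(c,(.449,-.237),'cB'); plan(cc,k)
```

```text
cB centre [ 452.5 -236.6] enc [ 452.5 -236.6] Rout 24.7 25.1 hole r prof [13.6 13.6 13.8 13.6 10.7  9.9 11.8 13.6 13.5 13.6 13.6 13.5] flat dist 9.6 X angle 144.9 resid 0.28 px [318. 108.]
turn -169.7 pick yaw now -39.7 rel pick -12 rel place -223 place yaw -209.4
now [ 0.3969 -0.2991  0.1298] jaw yaw -39.7 t 27.02 j7 -0.19 j1 0.87 w 0.0872
 xyz [3.1, -83.7, 117.2] rot [0.1, 0.1, 0.0]
```

View pics/cB.png

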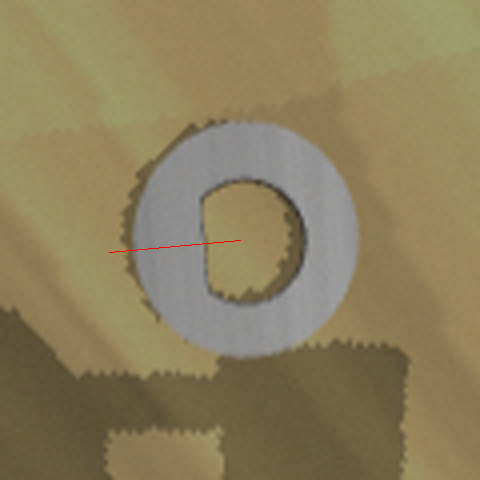

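View pics/w26.png

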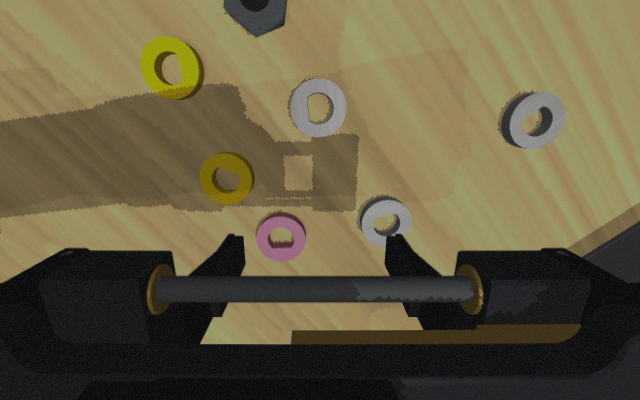

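This collar's flat faces 145°, so it needs about a half turn. I pick it at jaw yaw -100° and place it at +90°, which keeps the last joint in mid-range.

{"op": "apply_moves", "data": {"increments": [{"grip": 0, "xyz": [1, -20, 0], "rotation": [0, 0, 10]}, {"grip": 0, "xyz": [2, -42, 0], "rotation": [0, 0, 20]}, {"grip": 0, "xyz": [3, -63, 10], "rotation": [0, 0, 30]}, {"grip": 0, "xyz": [3, -84, 30], "rotation": [0, 0, 40]}, {"grip": 0, "xyz": [3, -84, 50], "rotation": [0, 0, 50]}]}}

```text
time: 27.65
ee_pos: [0.4544, -0.2341, 0.0797]
eef_rot: [0.708, -0.706, -0.0, 0.0]
ft_force: [-0.7, -0.2, 0.6]
width: 0.0869
```

Run:
```python
from h import *
tgt([.4525,-.2366,.05],-100)
```

```text
now [ 0.4544 -0.2341  0.0797] jaw yaw -89.81 t 27.65 j7 -1.25 j1 0.67 w 0.0869
 xyz [2.5, 1.9, 29.7] rot [0.0, -0.0, 10.2]
```

{"op": "apply_moves", "data": {"increments": [{"grip": 0, "xyz": [2.5, 2, 20], "rotation": [0, 0, 10.2]}, {"grip": 0, "xyz": [2.5, 2, 30], "rotation": [0, 0, 10.2]}, {"grip": 0, "xyz": [2.5, 2, 30], "rotation": [0, 0, 10.2]}, {"grip": 0, "xyz": [2.5, 2, 30], "rotation": [0, 0, 10.2]}]}}

```text
time: 28.15
ee_pos: [0.4529, -0.2367, 0.0505]
eef_rot: [-0.644, 0.765, -0.0, 0.0]
ft_force: [-0.4, 0.6, 0.1]
width: 0.0872
```

Run:
```python
from h import *
tgt([.4525,-.2366,.0125],-100)
```

```text
now [ 0.4529 -0.2367  0.0505] jaw yaw -99.86 t 28.15 j7 -1.43 j1 0.65 w 0.0872
 xyz [-0.0, 0.4, 38.0] rot [-0.0, -0.0, 0.1]
```

{"op": "apply_moves", "data": {"increments": [{"grip": 0, "xyz": [0, 0.4, 20], "rotation": [0, 0, 0]}, {"grip": 0, "xyz": [0, 0.4, 38], "rotation": [0, 0, 0]}, {"grip": 60, "xyz": [0, 0.4, 38], "rotation": [0, 0, 0]}, {"grip": 255, "xyz": [0, 0.4, 38], "rotation": [0, 0, 0]}, {"grip": 255, "xyz": [0, 0.4, 38], "rotation": [0, 0, 0]}], "squeeze": 30}}

```text
time: 28.78
ee_pos: [0.453, -0.2369, 0.0131]
eef_rot: [-0.644, 0.765, -0.001, 0.0]
ft_force: [-1.2, 0.7, 1.0]
width: 0.065
```

{"op": "apply_moves", "data": {"increments": [{"grip": 255, "xyz": [0, 0, 0], "rotation": [0, 0, 0]}, {"grip": 255, "xyz": [0, 0, 0], "rotation": [0, 0, 0]}, {"grip": 255, "xyz": [0, 0, 0], "rotation": [0, 0, 0]}]}}

```text
time: 29.15
ee_pos: [0.4533, -0.237, 0.0136]
eef_rot: [-0.644, 0.765, -0.001, 0.0]
ft_force: [-0.6, 0.4, 5.3]
width: 0.0492
```

{"op": "apply_moves", "data": {"increments": [{"grip": 255, "xyz": [0, 0, -15], "rotation": [0, 0, 0]}, {"grip": 255, "xyz": [0, 0, -45], "rotation": [0, 0, 0]}, {"grip": 255, "xyz": [0, 0, -80], "rotation": [0, 0, 0]}, {"grip": 255, "xyz": [0, 0, -115], "rotation": [0, 0, 0]}, {"grip": 255, "xyz": [0, 0, -120], "rotation": [0, 0, 0]}]}}

```text
time: 29.78
ee_pos: [0.4543, -0.2374, 0.1366]
eef_rot: [-0.644, 0.765, -0.003, 0.001]
ft_force: [0.1, -0.4, -1.4]
width: 0.0487
```

Run:
```python
from h import *
tgt([.5034,.1258,.12],90.3); tgt([.5034,.1258,.12],-10)
```

```text
now [ 0.4543 -0.2374  0.1366] jaw yaw -99.86 t 29.77 j7 -1.4 j1 0.67 w 0.0487
 xyz [-366.2, 13.9, 15.6] rot [-0.4, -0.2, -10.2]
now [ 0.4543 -0.2374  0.1366] jaw yaw -99.86 t 29.77 j7 -1.4 j1 0.67 w 0.0487
 xyz [-366.2, 13.9, 15.6] rot [-0.2, -0.4, -89.9]
```

{"op": "apply_moves", "data": {"increments": [{"grip": 255, "xyz": [-30, 1, 0], "rotation": [0, 0, -10]}, {"grip": 255, "xyz": [-60, 2, 0], "rotation": [0, 0, -20]}, {"grip": 255, "xyz": [-90, 4, 0], "rotation": [0, 0, -30]}, {"grip": 255, "xyz": [-120, 5, 0], "rotation": [0, 0, -40]}, {"grip": 255, "xyz": [-150, 6, 0], "rotation": [0, 0, -50]}]}}

```text
time: 30.4
ee_pos: [0.4735, -0.0875, 0.1356]
eef_rot: [0.908, -0.419, 0.003, 0.0]
ft_force: [0.9, -0.2, -1.8]
width: 0.0483
```

Run:
```python
from h import *
tgt([.5034,.1258,.13],0); tgt([.5034,.1258,.13],90.3)
```

```text
now [ 0.4735 -0.0875  0.1356] jaw yaw -49.52 t 30.4 j7 -0.83 j1 0.55 w 0.0483
 xyz [-142.8, -161.2, 5.1] rot [0.1, -0.4, -49.5]
now [ 0.4735 -0.0875  0.1356] jaw yaw -49.52 t 30.4 j7 -0.83 j1 0.55 w 0.0483
 xyz [-142.8, -161.2, 5.1] rot [-0.2, -0.3, 40.2]
```

{"op": "apply_moves", "data": {"increments": [{"grip": 255, "xyz": [-28, -32, 0], "rotation": [0, 0, -10]}, {"grip": 255, "xyz": [-56, -64, 0], "rotation": [0, 0, -20]}, {"grip": 255, "xyz": [-84, -96, 2], "rotation": [0, 0, -30]}, {"grip": 255, "xyz": [-112, -128, 4], "rotation": [0, 0, -40]}, {"grip": 255, "xyz": [-143, -161, 5], "rotation": [0, 0, -50]}]}}

```text
time: 31.02
ee_pos: [0.5027, 0.1266, 0.1294]
eef_rot: [1.0, 0.007, 0.002, 0.002]
ft_force: [0.8, 0.7, -1.1]
width: 0.0488
```

{"op": "apply_moves", "data": {"increments": [{"grip": 255, "xyz": [0, 0, 0], "rotation": [0, 0, -10]}, {"grip": 255, "xyz": [0, 0, 0], "rotation": [0, 0, -20]}, {"grip": 255, "xyz": [0, 0, 0], "rotation": [0, 0, -30]}, {"grip": 255, "xyz": [0, 0, 0], "rotation": [0, 0, -40]}, {"grip": 255, "xyz": [0, 0, 0], "rotation": [0, 0, -50]}]}}

```text
time: 31.65
ee_pos: [0.5021, 0.1265, 0.1287]
eef_rot: [0.902, 0.431, 0.0, 0.002]
ft_force: [-0.6, 0.0, -0.5]
width: 0.0488
```

Run:
```python
from h import *
tgt([.5034,.1258,.12],90.3)
```

```text
now [0.5021 0.1265 0.1287] jaw yaw 51.11 t 31.65 j7 0.37 j1 0.41 w 0.0488
 xyz [0.3, 1.4, 8.7] rot [0.2, 0.2, -39.2]
```

{"op": "apply_moves", "data": {"increments": [{"grip": 255, "xyz": [0, 1, 3], "rotation": [0, 0, -10]}, {"grip": 255, "xyz": [0, 1, 6], "rotation": [0, 0, -20]}, {"grip": 255, "xyz": [0, 1, 8], "rotation": [0, 0, -30]}, {"grip": 255, "xyz": [0, 1, 8], "rotation": [0.2, 0.2, -39.2]}, {"grip": 255, "xyz": [0.3, 1.4, 8], "rotation": [0.2, 0.2, -39.2]}]}}

```text
time: 32.28
ee_pos: [0.5029, 0.1254, 0.1201]
eef_rot: [0.706, 0.709, -0.0, -0.0]
ft_force: [0.5, -0.2, -2.0]
width: 0.0489
```

Run:
```python
from h import *
tgt([.5034,.1258,.083],90.3)
```

```text
now [0.5029 0.1254 0.1201] jaw yaw 90.23 t 32.27 j7 1.01 j1 0.5 w 0.0489
 xyz [0.3, 0.5, 37.1] rot [-0.0, -0.0, -0.1]
```

{"op": "apply_moves", "data": {"increments": [{"grip": 255, "xyz": [0.3, 0.5, 8], "rotation": [0, 0, 0]}, {"grip": 255, "xyz": [0.3, 0.5, 16], "rotation": [0, 0, 0]}, {"grip": 255, "xyz": [0.3, 0.5, 24], "rotation": [0, 0, 0]}, {"grip": 255, "xyz": [0.3, 0.5, 29], "rotation": [0, 0, 0]}]}}

```text
time: 32.78
ee_pos: [0.5031, 0.1258, 0.0903]
eef_rot: [0.706, 0.708, -0.0, -0.001]
ft_force: [-0.3, -0.0, 0.1]
width: 0.049
```

{"op": "apply_moves", "data": {"increments": [{"grip": 255, "xyz": [0, 0, 3], "rotation": [0, 0, 0]}, {"grip": 255, "xyz": [0, 0, 6], "rotation": [0, 0, 0]}, {"grip": 255, "xyz": [0, 0, 9], "rotation": [0, 0, 0]}]}}

```text
time: 33.15
ee_pos: [0.5032, 0.1258, 0.0813]
eef_rot: [0.706, 0.708, -0.0, -0.0]
ft_force: [0.1, 0.1, -1.5]
width: 0.0486
```

{"op": "apply_moves", "data": {"increments": [{"grip": 255, "xyz": [0, 0, 10], "rotation": [0, 0, 0]}, {"grip": 255, "xyz": [0, 0, 20], "rotation": [0, 0, 0]}, {"grip": 255, "xyz": [0, 0, 27], "rotation": [0, 0, 0]}, {"grip": 255, "xyz": [0, 0, 29], "rotation": [0, 0, 0]}]}}

```text
time: 33.65
ee_pos: [0.5028, 0.1258, 0.0517]
eef_rot: [0.706, 0.709, -0.001, -0.001]
ft_force: [-0.2, -0.1, 0.2]
width: 0.0485
```

Just at contact, so I release it; anything left is a drop of under a millimetre.

{"op": "apply_moves", "data": {"increments": [{"grip": 255, "xyz": [0, 0, 0.3], "rotation": [0, 0, 0]}, {"grip": 80, "xyz": [0, 0, 0.3], "rotation": [0, 0, 0]}, {"grip": 30, "xyz": [0, 0, 0.3], "rotation": [0, 0, 0]}, {"grip": 0, "xyz": [0, 0, 0], "rotation": [0, 0, 0]}, {"grip": 0, "xyz": [0, 0, -30], "rotation": [0, 0, 0]}]}}

```text
time: 34.28
ee_pos: [0.5016, 0.1254, 0.0806]
eef_rot: [0.706, 0.709, -0.002, -0.002]
ft_force: [-0.2, -0.2, 1.0]
width: 0.0805
```

{"op": "apply_moves", "data": {"increments": [{"grip": 0, "xyz": [0, 0, -50], "rotation": [0, 0, 10]}, {"grip": 0, "xyz": [0, 0, -95], "rotation": [0, 0, 20]}, {"grip": 0, "xyz": [0, 0, -110], "rotation": [0, 0, 30]}, {"grip": 0, "xyz": [0, 0, -110], "rotation": [0, 0, 40]}, {"grip": 0, "xyz": [0, 0, -110], "rotation": [0, 0, 50]}]}}

```text
time: 34.9
ee_pos: [0.5023, 0.1254, 0.1909]
eef_rot: [0.94, 0.341, -0.002, -0.001]
ft_force: [0.1, 0.6, 1.0]
width: 0.0868
```

Run:
```python
from h import *
viewpose((.503,.1255),-30,.19); viewpose((.597,-.369),-30)
c=cam('side','d33');
```

```text
now [0.5023 0.1254 0.1909] jaw yaw 39.9 t 34.9 j7 0.23 j1 0.43 w 0.0868
 xyz [-76.4, 28.5, 1.1] rot [-0.0, 0.3, 69.9]
now [0.5023 0.1254 0.1909] jaw yaw 39.9 t 34.9 j7 0.23 j1 0.43 w 0.0868
 xyz [-321.3, 468.4, 60.6] rot [-0.0, 0.3, 69.9]
```

{"op": "apply_moves", "data": {"increments": [{"grip": 0, "xyz": [-16, 6, 0], "rotation": [0, 0, 10]}, {"grip": 0, "xyz": [-32, 12, 0], "rotation": [0, 0, 20]}, {"grip": 0, "xyz": [-48, 18, 0], "rotation": [0, 0, 30]}, {"grip": 0, "xyz": [-70, 28, 0], "rotation": [0, 0, 40]}, {"grip": 0, "xyz": [-76, 38, 0], "rotation": [0, 0, 50]}]}}

```text
time: 35.58
ee_pos: [0.4671, 0.0468, 0.191]
eef_rot: [0.996, -0.094, -0.002, 0.001]
ft_force: [-0.4, 0.8, -0.5]
width: 0.0867
```

Run:
```python
from h import *
c=cam('wrist','w35'); postview(c,'p35'); viewpose((.597,-.369),-30)
c=cam('scene','s35'); P=cloud(c); Z=P[...,2]
m=((Z>0.006)&(Z<0.03)).astype(np.uint8); n,l,st,ce=cv2.connectedComponentsWithStats(m)
for i in range(1,n):
    if 100<st[i,4]<260: print(ce[i].round(),np.round(np.median(P[l==i],0),3))
```

```text
ring z pct [50.3 51.  51.6 52.  52.7]
ring ((503.1622619628906, 125.20256042480469), 25.083547592163086) z 0.051564623345008304
tilt [-0.001 -0.002]
post top x [-8.6 -0.2  7.4] y [-9.5 -0.1  9.4]
now [0.4677 0.0455 0.191 ] jaw yaw -11.37 t 35.62 j7 -0.43 j1 0.52 w 0.0867
 xyz [182.5, 458.4, 61.1] rot [0.2, 0.2, 18.6]
[507.   3.] [-0.804 -0.166  0.015]
[277. 142.] [ 0.34  -0.311  0.013]
[243. 150.] [ 0.436 -0.362  0.013]
[295. 156.] [ 0.343 -0.227  0.014]
[200. 180.] [ 0.597 -0.368  0.013]
[287. 196.] [ 0.469 -0.135  0.022]
[220. 307.] [ 0.819 -0.021  0.018]
[570. 315.] [0.251 0.632 0.028]
[ 18. 373.] [ 1.263 -0.245  0.018]
[466. 394.] [0.575 0.54  0.008]
```

View pics/p35.png

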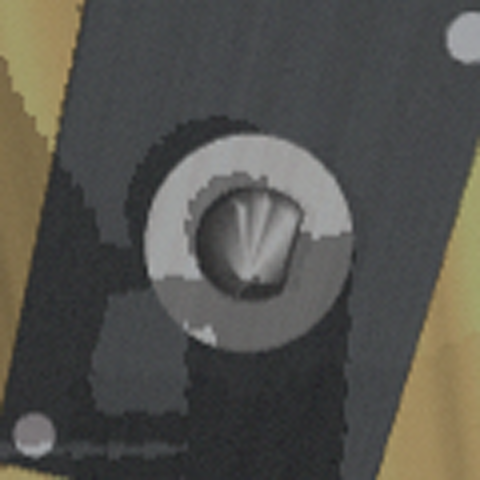

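The third collar is home at 51.6 mm. Two remain, near (0.597,-0.368) and (0.436,-0.362). I take the first one now.

{"op": "apply_moves", "data": {"increments": [{"grip": 0, "xyz": [22, 55, 0], "rotation": [0, 0, 4]}, {"grip": 0, "xyz": [44, 110, 0], "rotation": [0, 0, 8]}, {"grip": 0, "xyz": [66, 165, 5], "rotation": [0, 0, 12]}, {"grip": 0, "xyz": [88, 220, 20], "rotation": [0, 0, 15]}, {"grip": 0, "xyz": [110, 275, 35], "rotation": [0, 0, 18]}]}}

```text
time: 36.3
ee_pos: [0.5254, -0.2452, 0.1556]
eef_rot: [0.97, -0.245, -0.002, 0.001]
ft_force: [1.1, 0.9, -0.4]
width: 0.0872
```

Run:
```python
from h import *
viewpose((.597,-.369),-30)
```

```text
now [ 0.5254 -0.2452  0.1556] jaw yaw -28.36 t 36.3 j7 -0.26 j1 0.75 w 0.0872
 xyz [119.5, 156.8, 25.5] rot [0.1, 0.2, 1.6]
```

{"op": "apply_moves", "data": {"increments": [{"grip": 0, "xyz": [35, 48, 5], "rotation": [0, 0, 1.6]}, {"grip": 0, "xyz": [70, 95, 12], "rotation": [0, 0, 1.6]}, {"grip": 0, "xyz": [105, 140, 20], "rotation": [0, 0, 1.6]}, {"grip": 0, "xyz": [119, 157, 25], "rotation": [0, 0, 1.6]}, {"grip": 0, "xyz": [119, 157, 25], "rotation": [0, 0, 1.6]}]}}

```text
time: 36.92
ee_pos: [0.5552, -0.4407, 0.129]
eef_rot: [0.966, -0.257, -0.003, 0.0]
ft_force: [-0.7, 0.5, 0.4]
width: 0.0874
```

{"op": "apply_moves", "data": {"increments": [{"grip": 0, "xyz": [0, 0, 0], "rotation": [0, 0, 0]}, {"grip": 0, "xyz": [0, 0, 0], "rotation": [0, 0, 0]}]}}

```text
time: 37.17
ee_pos: [0.5558, -0.4392, 0.1293]
eef_rot: [0.967, -0.255, -0.002, 0.0]
ft_force: [-0.2, -0.5, 0.7]
width: 0.0868
```

Run:
```python
from h import *
c=cam('wrist','w37'); cc,k=collar(c,(.597,-.369),'cC'); plan(cc,k)
```

```text
cC centre [ 598.3 -371.2] enc [ 598.3 -371.2] Rout 24.6 25.1 hole r prof [13.6 13.6 11.2  9.7 11.8 13.4 13.6 13.6 13.7 13.7 13.7 13.6] flat dist 9.5 X angle 86.8 resid 0.22 px [319. 112.]
turn -111.6 pick yaw now -29.6 rel pick 2 rel place -155 place yaw -141.2
now [ 0.5557 -0.4395  0.1295] jaw yaw -29.63 t 37.23 j7 -0.05 j1 0.85 w 0.0867
 xyz [3.8, -80.5, 116.9] rot [0.1, 0.3, 0.0]
```

View pics/cC.png

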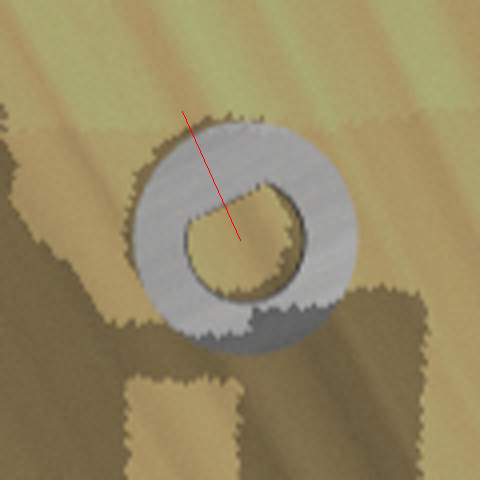

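{"op": "apply_moves", "data": {"increments": [{"grip": 0, "xyz": [1, -20, 0], "rotation": [0, 0, -10]}, {"grip": 0, "xyz": [2, -40, 0], "rotation": [0, 0, -20]}, {"grip": 0, "xyz": [4, -60, 10], "rotation": [0, 0, -30]}, {"grip": 0, "xyz": [4, -80, 30], "rotation": [0, 0, -40]}, {"grip": 0, "xyz": [4, -80, 50], "rotation": [0, 0, -50]}]}}

```text
time: 37.85
ee_pos: [0.6001, -0.3689, 0.0797]
eef_rot: [0.983, 0.182, -0.001, -0.001]
ft_force: [-0.6, -0.2, 0.1]
width: 0.0866
```

Run:
```python
from h import *
tgt([.5983,-.3712,.05],35)
```

```text
now [ 0.6001 -0.3689  0.0797] jaw yaw 20.95 t 37.85 j7 0.64 j1 0.84 w 0.0866
 xyz [-2.5, 1.6, 29.7] rot [-0.2, 0.1, -14.0]
```

{"op": "apply_moves", "data": {"increments": [{"grip": 0, "xyz": [-2.5, 1.6, 15], "rotation": [0, 0, -8]}, {"grip": 0, "xyz": [-2.5, 1.6, 30], "rotation": [0, 0, -14]}, {"grip": 0, "xyz": [-2.5, 1.6, 30], "rotation": [0, 0, -14]}, {"grip": 0, "xyz": [-2.5, 1.6, 30], "rotation": [0, 0, -14]}]}}

```text
time: 38.35
ee_pos: [0.5987, -0.3711, 0.0507]
eef_rot: [0.954, 0.299, -0.001, -0.001]
ft_force: [-1.1, 0.2, 0.2]
width: 0.0872
```

Run:
```python
from h import *
tgt([.5983,-.3712,.0125],35)
```

```text
now [ 0.5987 -0.3711  0.0507] jaw yaw 34.85 t 38.35 j7 0.86 j1 0.87 w 0.0872
 xyz [-0.4, -0.1, 38.2] rot [-0.1, 0.1, -0.1]
```

{"op": "apply_moves", "data": {"increments": [{"grip": 0, "xyz": [-0.4, 0, 20], "rotation": [0, 0, 0]}, {"grip": 0, "xyz": [-0.4, 0, 38], "rotation": [0, 0, 0]}, {"grip": 60, "xyz": [-0.4, 0, 38], "rotation": [0, 0, 0]}, {"grip": 255, "xyz": [-0.4, 0, 38], "rotation": [0, 0, 0]}, {"grip": 255, "xyz": [-0.4, 0, 38], "rotation": [0, 0, 0]}], "squeeze": 30}}

```text
time: 38.98
ee_pos: [0.5985, -0.3714, 0.0131]
eef_rot: [0.954, 0.299, -0.001, -0.001]
ft_force: [-0.0, 0.2, -1.2]
width: 0.0647
```

{"op": "apply_moves", "data": {"increments": [{"grip": 255, "xyz": [0, 0, 0], "rotation": [0, 0, 0]}, {"grip": 255, "xyz": [0, 0, 0], "rotation": [0, 0, 0]}, {"grip": 255, "xyz": [0, 0, 0], "rotation": [0, 0, 0]}]}}

```text
time: 39.35
ee_pos: [0.5986, -0.3715, 0.0134]
eef_rot: [0.954, 0.299, -0.001, -0.0]
ft_force: [-1.1, 0.4, 2.3]
width: 0.0487
```

{"op": "apply_moves", "data": {"increments": [{"grip": 255, "xyz": [0, 0, -15], "rotation": [0, 0, 0]}, {"grip": 255, "xyz": [0, 0, -45], "rotation": [0, 0, 0]}, {"grip": 255, "xyz": [0, 0, -80], "rotation": [0, 0, 0]}, {"grip": 255, "xyz": [0, 0, -115], "rotation": [0, 0, 0]}, {"grip": 255, "xyz": [0, 0, -120], "rotation": [0, 0, 0]}]}}

```text
time: 39.98
ee_pos: [0.6002, -0.3719, 0.1372]
eef_rot: [0.954, 0.299, 0.001, 0.001]
ft_force: [0.8, -0.4, -1.1]
width: 0.0485
```

Run:
```python
from h import *
tgt([.5034,.1258,.13],-20);tgt([.5034,.1258,.13],-76.6)
```

```text
now [ 0.6002 -0.3719  0.1372] jaw yaw 34.84 t 39.98 j7 0.89 j1 0.88 w 0.0485
 xyz [204.9, -463.8, 5.9] rot [0.1, -0.2, 54.8]
now [ 0.6002 -0.3719  0.1372] jaw yaw 34.84 t 39.98 j7 0.89 j1 0.88 w 0.0485
 xyz [204.9, -463.8, 5.9] rot [0.2, 0.1, -68.6]
```

{"op": "apply_moves", "data": {"increments": [{"grip": 255, "xyz": [20, -46, 0], "rotation": [0, 0, 10]}, {"grip": 255, "xyz": [41, -92, 0], "rotation": [0, 0, 20]}, {"grip": 255, "xyz": [61, -138, 0], "rotation": [0, 0, 30]}, {"grip": 255, "xyz": [82, -184, 0], "rotation": [0, 0, 40]}, {"grip": 255, "xyz": [102, -230, 0], "rotation": [0, 0, 50]}]}}

```text
time: 40.6
ee_pos: [0.5515, -0.1232, 0.1359]
eef_rot: [0.991, -0.135, 0.001, 0.001]
ft_force: [1.1, 0.8, -1.3]
width: 0.0485
```

Run:
```python
from h import *
tgt([.5034,.1258,.13],-76.6)
```

```text
now [ 0.5515 -0.1232  0.1359] jaw yaw -15.48 t 40.6 j7 -0.28 j1 0.63 w 0.0485
 xyz [-112.8, -227.1, 5.4] rot [-0.0, -0.2, 61.1]
```

{"op": "apply_moves", "data": {"increments": [{"grip": 255, "xyz": [-22, -46, 0], "rotation": [0, 0, 10]}, {"grip": 255, "xyz": [-45, -92, 0], "rotation": [0, 0, 20]}, {"grip": 255, "xyz": [-68, -138, 2], "rotation": [0, 0, 30]}, {"grip": 255, "xyz": [-90, -184, 4], "rotation": [0, 0, 40]}, {"grip": 255, "xyz": [-113, -227, 5], "rotation": [0, 0, 50]}]}}

```text
time: 41.22
ee_pos: [0.5021, 0.1272, 0.1297]
eef_rot: [0.84, -0.543, 0.001, 0.001]
ft_force: [-0.4, 1.1, -0.8]
width: 0.0486
```

Run:
```python
from h import *
tgt([.5034,.1258,.12],-76.6)
```

```text
now [0.5021 0.1272 0.1297] jaw yaw -65.8 t 41.23 j7 -1.61 j1 0.22 w 0.0486
 xyz [1.7, -0.6, 9.7] rot [-0.0, -0.1, 10.8]
```

{"op": "apply_moves", "data": {"increments": [{"grip": 255, "xyz": [1.7, -0.6, 3], "rotation": [0, 0, 6]}, {"grip": 255, "xyz": [1.7, -0.6, 7], "rotation": [0, 0, 10.8]}, {"grip": 255, "xyz": [1.7, -0.6, 10], "rotation": [0, 0, 10.8]}, {"grip": 255, "xyz": [1.7, -0.6, 10], "rotation": [0, 0, 10.8]}]}}

```text
time: 41.72
ee_pos: [0.503, 0.1256, 0.1192]
eef_rot: [0.785, -0.619, 0.001, 0.001]
ft_force: [-0.0, -0.0, -0.5]
width: 0.0485
```

Run:
```python
from h import *
tgt([.5034,.1258,.09],-76.6)
```

```text
now [0.503  0.1256 0.1192] jaw yaw -76.5 t 41.73 j7 -1.79 j1 0.2 w 0.0485
 xyz [-0.2, -0.5, 29.2] rot [0.0, -0.1, 0.1]
```

{"op": "apply_moves", "data": {"increments": [{"grip": 255, "xyz": [-0.2, -0.5, 9], "rotation": [0, 0, 0]}, {"grip": 255, "xyz": [-0.2, -0.5, 18], "rotation": [0, 0, 0]}, {"grip": 255, "xyz": [-0.2, -0.5, 25], "rotation": [0, 0, 0]}, {"grip": 255, "xyz": [-0.2, -0.5, 30], "rotation": [0, 0, 0]}, {"grip": 255, "xyz": [-0.2, -0.5, 36], "rotation": [0, 0, 0]}]}}

```text
time: 42.35
ee_pos: [0.5035, 0.1259, 0.083]
eef_rot: [0.785, -0.619, 0.001, 0.001]
ft_force: [0.5, -0.1, -1.4]
width: 0.0487
```

{"op": "apply_moves", "data": {"increments": [{"grip": 255, "xyz": [0, 0, 6], "rotation": [0, 0, 0]}, {"grip": 255, "xyz": [0, 0, 12], "rotation": [0, 0, 0]}, {"grip": 255, "xyz": [0, 0, 17], "rotation": [0, 0, 0]}, {"grip": 255, "xyz": [0, 0, 18], "rotation": [0, 0, 0]}]}}

```text
time: 42.85
ee_pos: [0.5033, 0.1258, 0.0646]
eef_rot: [0.785, -0.619, 0.001, 0.001]
ft_force: [0.8, 0.7, -1.1]
width: 0.0487
```

{"op": "apply_moves", "data": {"increments": [{"grip": 255, "xyz": [0, 0, 0.4], "rotation": [0, 0, 0]}, {"grip": 80, "xyz": [0, 0, 0.4], "rotation": [0, 0, 0]}, {"grip": 30, "xyz": [0, 0, 0.4], "rotation": [0, 0, 0]}, {"grip": 0, "xyz": [0, 0, 0], "rotation": [0, 0, 0]}, {"grip": 0, "xyz": [0, 0, -30], "rotation": [0, 0, 0]}]}}

```text
time: 43.48
ee_pos: [0.502, 0.1254, 0.0933]
eef_rot: [0.785, -0.619, -0.001, 0.002]
ft_force: [0.2, -0.4, 0.3]
width: 0.0804
```

{"op": "apply_moves", "data": {"increments": [{"grip": 0, "xyz": [0, 10, -50], "rotation": [0, 0, -8]}, {"grip": 0, "xyz": [0, 45, -85], "rotation": [0, 0, -16]}, {"grip": 0, "xyz": [0, 75, -95], "rotation": [0, 0, -24]}, {"grip": 0, "xyz": [5, 75, -95], "rotation": [0, 0, -30]}, {"grip": 0, "xyz": [5, 75, -95], "rotation": [0, 0, -30]}]}}

```text
time: 44.1
ee_pos: [0.4307, 0.103, 0.189]
eef_rot: [0.919, -0.395, -0.001, 0.002]
ft_force: [-0.5, -0.1, 0.0]
width: 0.0871
```

Run:
```python
from h import *
c=cam('wrist','w44'); postview(c,'p44'); viewpose((.436,-.363),-40)
```

```text
ring z pct [48.8 63.9 64.5 65.  65.6]
ring ((503.47344970703125, 125.24703216552734), 25.126426696777344) z 0.06449233474700605
tilt [-0.002 -0.002]
post top x [-8.9 -0.5  6.9] y [-9.   0.5  9.4]
now [0.4307 0.1033 0.1888] jaw yaw -46.64 t 44.15 j7 -1.14 j1 0.33 w 0.0868
 xyz [352.2, 397.5, 60.5] rot [0.3, 0.0, -6.6]
```

View pics/p44.png

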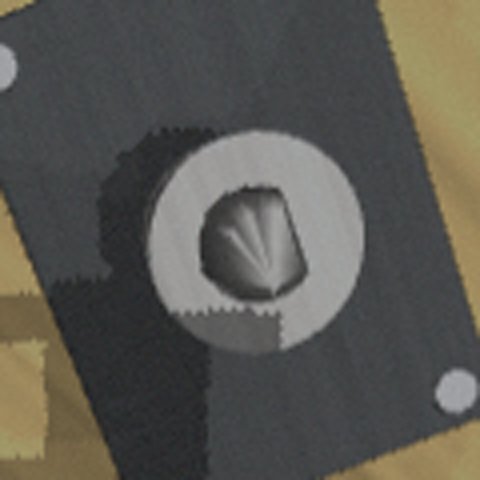

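The fourth is home at 64.5 mm. The last collar is near (0.436,-0.363).

{"op": "apply_moves", "data": {"increments": [{"grip": 0, "xyz": [45, 30, 0], "rotation": [0, 0, 0]}, {"grip": 0, "xyz": [90, 65, 0], "rotation": [0, 0, 0]}, {"grip": 0, "xyz": [135, 105, 0], "rotation": [0, 0, 0]}, {"grip": 0, "xyz": [175, 150, 0], "rotation": [0, 0, -2]}, {"grip": 0, "xyz": [215, 195, 10], "rotation": [0, 0, -4]}]}}

```text
time: 44.78
ee_pos: [0.4369, -0.1887, 0.1798]
eef_rot: [0.931, -0.364, -0.001, 0.002]
ft_force: [0.6, 0.3, 0.0]
width: 0.0871
```

Run:
```python
from h import *
viewpose((.436,-.363),-40)
```

```text
now [ 0.4369 -0.1887  0.1798] jaw yaw -42.7 t 44.77 j7 -0.45 j1 0.64 w 0.0871
 xyz [121.4, 210.4, 50.7] rot [0.2, -0.0, -2.7]
```

{"op": "apply_moves", "data": {"increments": [{"grip": 0, "xyz": [30, 52, 12], "rotation": [0, 0, -1]}, {"grip": 0, "xyz": [60, 104, 25], "rotation": [0, 0, -2]}, {"grip": 0, "xyz": [92, 158, 38], "rotation": [0, 0, -2.7]}, {"grip": 0, "xyz": [121, 210, 50], "rotation": [0.2, 0, -2.7]}, {"grip": 0, "xyz": [121, 210, 50], "rotation": [0.2, 0, -2.7]}]}}

```text
time: 45.4
ee_pos: [0.38, -0.4294, 0.1284]
eef_rot: [0.938, -0.347, -0.002, 0.0]
ft_force: [0.1, 0.6, 0.6]
width: 0.0873
```

{"op": "apply_moves", "data": {"increments": [{"grip": 0, "xyz": [0, 0, 0], "rotation": [0, 0, 0]}, {"grip": 0, "xyz": [0, 0, 0], "rotation": [0, 0, 0]}]}}

```text
time: 45.65
ee_pos: [0.3805, -0.4286, 0.1282]
eef_rot: [0.938, -0.346, -0.002, 0.0]
ft_force: [0.2, -0.0, -0.4]
width: 0.0871
```

Run:
```python
from h import *
c=cam('wrist','w46'); cc,k=collar(c,(.436,-.363),'cA'); plan(cc,k)
```

```text
cA centre [ 435.2 -365. ] enc [ 435.1 -364.9] Rout 24.7 25.1 hole r prof [13.7 11.3  9.8 11.  13.4 13.4 13.8 13.8 13.9 13.8 13.6 13.6] flat dist 9.5 X angle 63.7 resid 0.22 px [315. 108.]
turn -88.5 pick yaw now -40.5 rel pick -1 rel place -143 place yaw -129.0
now [ 0.3807 -0.4285  0.1285] jaw yaw -40.5 t 45.7 j7 0.02 j1 0.88 w 0.0868
 xyz [0.5, -83.9, 115.8] rot [0.1, 0.2, 0.0]
```

View pics/cA.png

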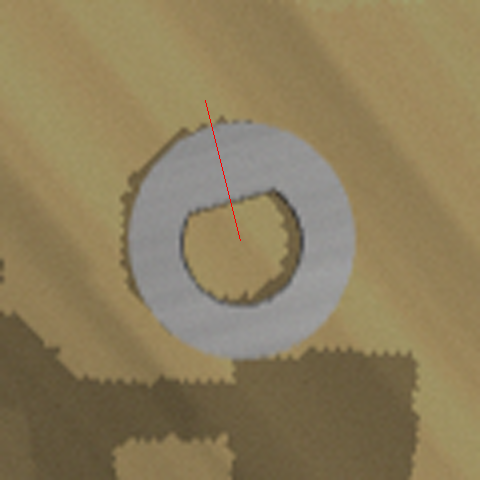

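{"op": "apply_moves", "data": {"increments": [{"grip": 0, "xyz": [0, -20, 0], "rotation": [0, 0, -10]}, {"grip": 0, "xyz": [0, -42, 0], "rotation": [0, 0, -20]}, {"grip": 0, "xyz": [0.5, -63, 10], "rotation": [0, 0, -30]}, {"grip": 0, "xyz": [0.5, -84, 30], "rotation": [0, 0, -40]}, {"grip": 0, "xyz": [0.5, -84, 50], "rotation": [0, 0, -50]}]}}

```text
time: 46.32
ee_pos: [0.4377, -0.3623, 0.0784]
eef_rot: [0.996, 0.088, -0.001, -0.0]
ft_force: [-0.4, 0.2, 0.1]
width: 0.0871
```

Run:
```python
from h import *
tgt([.4352,-.365,.05],15)
```

```text
now [ 0.4377 -0.3623  0.0784] jaw yaw 10.07 t 46.33 j7 0.69 j1 0.87 w 0.0871
 xyz [-2.9, 2.2, 28.4] rot [-0.1, 0.1, -4.9]
```

{"op": "apply_moves", "data": {"increments": [{"grip": 0, "xyz": [-2.9, 2.2, 15], "rotation": [0, 0, -5]}, {"grip": 0, "xyz": [-2.9, 2.2, 28], "rotation": [0, 0, -5]}, {"grip": 0, "xyz": [-2.9, 2.2, 28], "rotation": [0, 0, -5]}, {"grip": 0, "xyz": [-2.9, 2.2, 28], "rotation": [0, 0, -5]}]}}

```text
time: 46.82
ee_pos: [0.4356, -0.3651, 0.0511]
eef_rot: [0.991, 0.131, -0.001, -0.0]
ft_force: [0.6, 0.8, -0.6]
width: 0.0871
```

Run:
```python
from h import *
tgt([.4352,-.365,.0125],15)
```

```text
now [ 0.4356 -0.3651  0.0511] jaw yaw 15.0 t 46.83 j7 0.77 j1 0.88 w 0.0871
 xyz [-0.4, -0.2, 38.6] rot [-0.0, 0.1, 0.0]
```

{"op": "apply_moves", "data": {"increments": [{"grip": 0, "xyz": [-0.4, 0, 20], "rotation": [0, 0, 0]}, {"grip": 0, "xyz": [-0.4, 0, 38.5], "rotation": [0, 0, 0]}, {"grip": 60, "xyz": [-0.4, 0, 38.5], "rotation": [0, 0, 0]}, {"grip": 255, "xyz": [-0.4, 0, 38.5], "rotation": [0, 0, 0]}, {"grip": 255, "xyz": [-0.4, 0, 38.5], "rotation": [0, 0, 0]}], "squeeze": 30}}

```text
time: 47.45
ee_pos: [0.4355, -0.3654, 0.0131]
eef_rot: [0.991, 0.131, -0.0, 0.0]
ft_force: [-0.7, -0.2, 0.8]
width: 0.0644
```

{"op": "apply_moves", "data": {"increments": [{"grip": 255, "xyz": [0, 0, 0], "rotation": [0, 0, 0]}, {"grip": 255, "xyz": [0, 0, 0], "rotation": [0, 0, 0]}, {"grip": 255, "xyz": [0, 0, 0], "rotation": [0, 0, 0]}]}}

```text
time: 47.82
ee_pos: [0.4358, -0.3656, 0.0135]
eef_rot: [0.991, 0.131, -0.0, 0.001]
ft_force: [-1.1, -0.2, 3.2]
width: 0.0487
```

{"op": "apply_moves", "data": {"increments": [{"grip": 255, "xyz": [0, 0, -15], "rotation": [0, 0, 0]}, {"grip": 255, "xyz": [0, 0, -45], "rotation": [0, 0, 0]}, {"grip": 255, "xyz": [0, 0, -80], "rotation": [0, 0, 0]}, {"grip": 255, "xyz": [0, 0, -115], "rotation": [0, 0, 0]}, {"grip": 255, "xyz": [0, 0, -120], "rotation": [0, 0, 0]}]}}

```text
time: 48.45
ee_pos: [0.4369, -0.3663, 0.1368]
eef_rot: [0.991, 0.131, 0.002, 0.002]
ft_force: [0.5, 0.3, -1.3]
width: 0.0488
```

Run:
```python
from h import *
tgt([.47,-.10,.137],-30);tgt([.5034,.1258,.13],-73.5)
```

```text
now [ 0.4369 -0.3663  0.1368] jaw yaw 15.0 t 48.45 j7 0.8 j1 0.89 w 0.0488
 xyz [100.9, -248.6, -1.2] rot [0.2, -0.2, 45.0]
now [ 0.4369 -0.3663  0.1368] jaw yaw 15.0 t 48.45 j7 0.8 j1 0.89 w 0.0488
 xyz [191.6, -458.1, 5.0] rot [0.1, -0.3, 88.5]
```

{"op": "apply_moves", "data": {"increments": [{"grip": 255, "xyz": [20, -50, 0], "rotation": [0, 0, 9]}, {"grip": 255, "xyz": [40, -100, 0], "rotation": [0, 0, 18]}, {"grip": 255, "xyz": [60, -150, 0], "rotation": [0, 0, 27]}, {"grip": 255, "xyz": [80, -200, 0], "rotation": [0, 0, 36]}, {"grip": 255, "xyz": [101, -249, 0], "rotation": [0, 0, 45]}]}}

```text
time: 49.08
ee_pos: [0.4694, -0.0978, 0.1353]
eef_rot: [0.965, -0.261, 0.002, 0.002]
ft_force: [0.9, -0.1, -0.9]
width: 0.0487
```

Run:
```python
from h import *
tgt([.5034,.1258,.13],-73.5)
```

```text
now [ 0.4694 -0.0978  0.1353] jaw yaw -30.3 t 49.08 j7 -0.47 j1 0.54 w 0.0487
 xyz [-83.5, -210.3, 4.5] rot [0.0, -0.3, 43.2]
```

{"op": "apply_moves", "data": {"increments": [{"grip": 255, "xyz": [-17, -42, 0], "rotation": [0, 0, 9]}, {"grip": 255, "xyz": [-34, -84, 0], "rotation": [0, 0, 18]}, {"grip": 255, "xyz": [-51, -126, 0], "rotation": [0, 0, 27]}, {"grip": 255, "xyz": [-67, -168, 2], "rotation": [0, 0, 36]}, {"grip": 255, "xyz": [-83.5, -210, 4], "rotation": [0, -0.3, 43.2]}]}}

```text
time: 49.7
ee_pos: [0.5027, 0.1268, 0.1299]
eef_rot: [0.8, -0.6, -0.0, 0.001]
ft_force: [-0.1, 0.2, -1.5]
width: 0.0484
```

Run:
```python
from h import *
tgt([.5034,.1258,.12],-73.5)
```

```text
now [0.5027 0.1268 0.1299] jaw yaw -73.77 t 49.7 j7 -1.73 j1 0.17 w 0.0484
 xyz [1.2, -0.4, 9.9] rot [0.1, -0.0, -0.3]
```

{"op": "apply_moves", "data": {"increments": [{"grip": 255, "xyz": [1.2, -0.4, 5], "rotation": [0, 0, -0.3]}, {"grip": 255, "xyz": [1.2, -0.4, 10], "rotation": [0, 0, -0.3]}, {"grip": 255, "xyz": [1.2, -0.4, 10], "rotation": [0, 0, -0.3]}]}}

```text
time: 50.08
ee_pos: [0.503, 0.1242, 0.1191]
eef_rot: [0.801, -0.599, -0.001, 0.001]
ft_force: [0.1, -0.3, -2.5]
width: 0.0484
```

Run:
```python
from h import *
tgt([.5034,.1258,.0815],-73.5)
```

```text
now [0.503  0.1242 0.1191] jaw yaw -73.53 t 50.08 j7 -1.73 j1 0.17 w 0.0484
 xyz [-1.4, -1.0, 37.6] rot [0.2, -0.0, -0.0]
```

{"op": "apply_moves", "data": {"increments": [{"grip": 255, "xyz": [-1.4, -1, 9], "rotation": [0.2, 0, 0]}, {"grip": 255, "xyz": [-1.4, -1, 18], "rotation": [0.2, 0, 0]}, {"grip": 255, "xyz": [-1.4, -1, 26], "rotation": [0.2, 0, 0]}, {"grip": 255, "xyz": [-1.4, -1, 32], "rotation": [0.2, 0, 0]}, {"grip": 255, "xyz": [-1.4, -1, 37.5], "rotation": [0.2, 0, 0]}]}}

```text
time: 50.7
ee_pos: [0.5034, 0.1258, 0.0812]
eef_rot: [0.801, -0.598, 0.0, 0.0]
ft_force: [1.4, -0.0, -2.1]
width: 0.0486
```

{"op": "apply_moves", "data": {"increments": [{"grip": 255, "xyz": [0, 0, 2], "rotation": [0, 0, 0]}, {"grip": 255, "xyz": [0, 0, 3.5], "rotation": [0, 0, 0]}, {"grip": 255, "xyz": [0, 0, 3.8], "rotation": [0, 0, 0]}]}}

```text
time: 51.08
ee_pos: [0.5035, 0.1259, 0.0775]
eef_rot: [0.801, -0.598, 0.0, -0.0]
ft_force: [-1.0, -0.1, -0.6]
width: 0.0486
```

{"op": "apply_moves", "data": {"increments": [{"grip": 255, "xyz": [0, 0, 0.4], "rotation": [0, 0, 0]}, {"grip": 80, "xyz": [0, 0, 0.4], "rotation": [0, 0, 0]}, {"grip": 30, "xyz": [0, 0, 0.4], "rotation": [0, 0, 0]}, {"grip": 0, "xyz": [0, 0, 0], "rotation": [0, 0, 0]}, {"grip": 0, "xyz": [0, 0, -30], "rotation": [0, 0, 0]}]}}

```text
time: 51.7
ee_pos: [0.5021, 0.1254, 0.1062]
eef_rot: [0.801, -0.598, -0.001, 0.001]
ft_force: [0.1, 0.7, 0.5]
width: 0.0803
```

{"op": "apply_moves", "data": {"increments": [{"grip": 0, "xyz": [0, 10, -50], "rotation": [0, 0, -8]}, {"grip": 0, "xyz": [0, 45, -85], "rotation": [0, 0, -16]}, {"grip": 0, "xyz": [0, 80, -95], "rotation": [0, 0, -24]}, {"grip": 0, "xyz": [5, 80, -95], "rotation": [0, 0, -30]}, {"grip": 0, "xyz": [5, 80, -95], "rotation": [0, 0, -30]}]}}

```text
time: 52.32
ee_pos: [0.4273, 0.0977, 0.2018]
eef_rot: [0.928, -0.371, -0.001, 0.001]
ft_force: [0.5, -0.4, -0.5]
width: 0.0868
```

Run:
```python
from h import *
c=cam('wrist','w52'); postview(c,'p52'); tgt([.42,-.1,.3],-30)
c=cam('scene','s52'); cam('side','d52')
P=cloud(c);Z=P[...,2]
m=(abs(P[...,0]-.533)<.025)&(abs(P[...,1]-.362)<.08)&(Z>.235)&(Z<.27); q=P[m]; print('guard bar region',np.percentile(q,[2,50,98],axis=0).round(3))
print(r.read_state()['time'])
```

```text
ring z pct [51.4 76.8 77.4 77.9 78.6]
ring ((504.191650390625, 125.56710815429688), 25.064973831176758) z 0.07743501129842334
tilt [ 0. -0.]
post top x [-8.6 -0.4  7.2] y [-9.   0.4  9.5]
now [0.4273 0.098  0.2015] jaw yaw -43.67 t 52.38 j7 -1.06 j1 0.3 w 0.0866
 xyz [131.3, 148.5, -98.3] rot [0.1, 0.1, -13.7]
guard bar region [[0.511 0.3   0.237]
 [0.533 0.36  0.249]
 [0.554 0.422 0.258]]
52.475
```

View pics/p52.png

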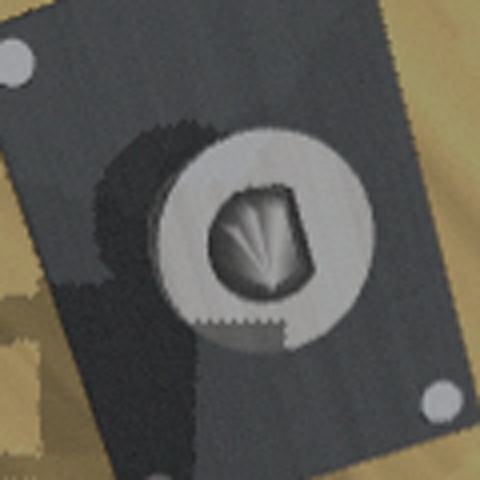

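View pics/s52.png

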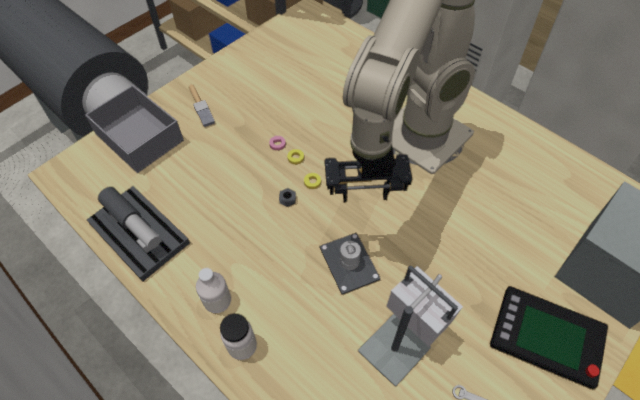

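View pics/d52.png

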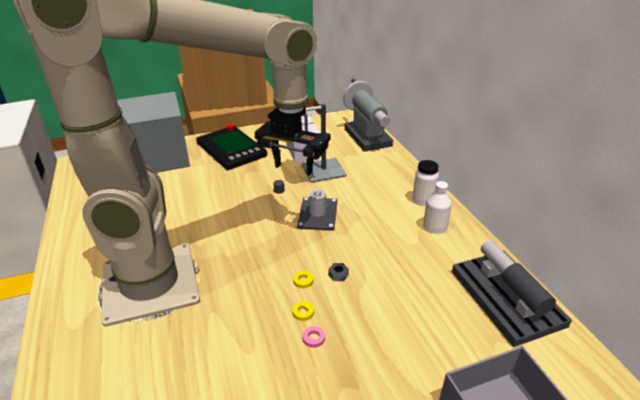

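The stack of five tops out at 77.4 mm (77 mm nominal), level and centred. The guard hangs on the hook, the bench has no bright collars left, and the nut and look-alikes are where they were. I let the arm settle and hand in.

{"op": "apply_moves", "data": {"increments": [{"grip": 0, "xyz": [0, 0, -20], "rotation": [0, 0, 0]}, {"grip": 0, "xyz": [0, 0, -30], "rotation": [0, 0, 0]}, {"grip": 0, "xyz": [0, 0, -30], "rotation": [0, 0, 0]}, {"grip": 0, "xyz": [0, 0, -30], "rotation": [0, 0, 0]}]}}

```text
time: 52.98
ee_pos: [0.4271, 0.0983, 0.2306]
eef_rot: [0.928, -0.372, -0.002, 0.001]
ft_force: [-0.3, 0.5, -0.6]
width: 0.0871
```

Run:
```python
from h import *
s=r.read_state(); print(s['time'],s['ft_force'])
print(r.close_job())
```

```text
52.975 [-0.33202969  0.47579518 -0.57631419]
the job is handed in; nothing more can be done
None
```

The guard hangs by its handle on the hook, and all five collars are on the post, flat to flat and home. I handed the job in at 53 s of the 210 s allowed; no verdict was reported.

- **Guard:** the last pictures put the middle of its bar within about 4 mm of the hook seat. The fingers were clear of it.
- **Collars:** after each placing, the top of the stack read 25.5, 38.5, 51.6, 64.5 and 77.4 mm (nominal 25, 38, 51, 64 and 77). Tilt was about zero and the rings were within about 1 mm of the post axis.
- **Left alone:** the nut, the stub and the pink and yellow look-alikes look unmoved in the pictures; I did not measure them again.
- **Firm contact:** seating the second collar pressed at about 44 N at the wrist for a moment, through the fingers and below the 120 N wrist limit. I eased off at once, and the later collars were seated with about 1 N or less. The 40 N limit is for the arm or the gripper's body, which were clear, but I could not confirm how that moment counts.
- **Disagreement:** the scene and wrist cameras differed by 1–3 mm on positions. I used the wrist camera's values for the collar work.

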